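# Hang the laser warning tag on the barrier rail with an S-hook

## Task

Lay the yellow warning tag flat on top of the black laser driver box with its whole hole sticking out past an edge of the box, and let go of it. Then take the S-hook from its holder and, holding only the hook, thread its lower tip through the tag's hole, lift the tag off the box with it, and hang hook and tag on the barrier rail so that they come to rest there. Leave the other things on the table where they are.

Things in the scene. Friction and masses are not known exactly. Their poses are not given: they have to be found in the camera images.
- tag: Loose yellow flat tag plate, 90 (x) x 44 (y) x 6 (z) mm, about 40 g, lying flat on the table at the start with its z up; origin at the centre of its underside. A black frame is drawn on its top. One round through hole of 14 mm diameter near its +x end.
- tag_hole (a point): Centre of the tag's hole (mid thickness): 32 mm from the tag's centre along its +x axis, 13 mm from its +x end, 3 mm above its underside.
- driver_box: Fixed black laser driver box, 120 (x) x 160 (y) x 70 (z) mm, with a flat free top 70 mm above the table; origin at the centre of its underside. Its -x face (display, knob) roughly faces the robot.
- holder: Fixed grey slotted block, 64 (x) x 39 (y) x 40 (z) mm on a thin foot; origin at its underside, under the middle of the slot. The slot, open at the top, is 7 mm wide, 44 mm long along the block's x and 34 mm deep. At its +x end a post 12 x 6 mm, 83.5 mm high, carries the S-hook's grip from below. The hook comes out straight upwards.
- s_hook: Loose S-hook of 5 mm red round wire, about 50 g, 121 mm high, standing upright in the holder, its x along the holder's x. It lies in its own x-z plane (z up), origin at the middle of the S. Wire centre lines, (x, z) in mm: two half circles of radius 18 about (0, 40) and (0, -40), joined by a straight diagonal shank from (18, 40) to (-18, -40).
- hook_grip (a point): Centre of the orange flat grip on the S-hook: a block 26 (hook x) x 10 (hook y, the thickness to pinch) x 34 (hook z) mm, centred at (+29, 0, +34) mm in the hook's frame, beside the upper bend on the +x side, clear of where the rail goes.
- hook_tip (a point): Centre of the rounded end of the lower, upward pointing tip, (18, 0, -30) mm in the hook's frame; the wire ends 2.5 mm above it. From there the wire runs straight down to (18, -40), then round the lower bend through (0, -58) to (-18, -40).
- hook_seat (a point): Wire centre at the lowest point of the lower bend, where the tag comes to hang, at (0, 0, -58) mm in the hook's frame.
- hook_crown (a point): Wire centre at the top of the upper bend, (0, 0, 58) mm in the hook's frame; hung, it lies 6.5 mm above the bar's centre line. The upper bend ends free at (-18, 40) and opens downwards to -x: between free end and shank is a 28 mm gap, through which the bar enters from the hook's -x side at z about 24.
- rail: Fixed barrier rail: a level round bar of 8 mm diameter along its y, 280 mm long, on two upright posts at its ends; origin on the table under the middle of the bar. Its -x side roughly faces the robot.
- rail_mid (a point): Middle of the bar, on its centre line, 240 mm above the table.
- screwdriver: Bystander: loose yellow screwdriver lying on the table, about 200 mm long.
- cleaner: Bystander: loose amber bottle, 44 mm diameter, 100 mm high.
- lens_mount: Bystander: loose lens in a round black mount on a steel post, 52 mm wide, 98 mm high.
- meter: Bystander: loose grey hand meter, 110 x 65 x 28 mm.
- lens_puck: Bystander: loose dark steel puck, 31 mm diameter, 14 mm high.
- parts_tub: Bystander: loose open blue tub, 80 x 60 x 30 mm.

How it is judged:
On the way, in this order (a step that is already met when the one before it is completed fails the run):
1. the tag lies flat on top of the driver box, let go, with its whole hole sticking out past an edge (z of tag in the frame of driver_box between 0.066 and 0.075 m and angle between tag's own z axis and vertical below 0.08 rad and contact force between tag and driver_box above 0.1 N and contact force between the fingers and tag below 0.05 N and linear speed of tag below 0.02 m/s and (x of tag_hole in the frame of driver_box above 0.067 m or x of tag_hole in the frame of driver_box below -0.067 m or y of tag_hole in the frame of driver_box above 0.087 m or y of tag_hole in the frame of driver_box below -0.087 m)), for 0.2 s.
2. the tag hangs in the lower bend of the S-hook, which the fingers hold, clear of the box and not touched by the fingers (distance between tag_hole and hook_seat below 0.016 m and contact force between the fingers and s_hook above 1 N and contact force between the fingers and tag below 0.05 N and contact force between tag and s_hook above 0.05 N and contact force between tag and driver_box below 0.02 N and height (world z) of tag above 0.03 m), for 0.2 s.
At the end, for the whole second after the job is handed in: S-hook bearing by its upper bend on the bar (crown within 20 mm sideways of the bar line, 0-15 mm above it, within 130 mm of its middle); tag in its lower bend (hole centre within 16 mm of the lowest point); nearly at rest (hook under 0.08, tag under 0.12 m/s); hole over 100 mm up (distance between tag_hole and hook_seat below 0.016 m and x of hook_crown in the frame of rail between -0.02 and 0.02 m and y of hook_crown in the frame of rail between -0.13 and 0.13 m and z of hook_crown in the frame of rail between 0.24 and 0.255 m and contact force between s_hook and rail above 0.2 N and height (world z) of tag_hole above 0.1 m and linear speed of s_hook below 0.08 m/s and linear speed of tag below 0.12 m/s); the robot touches nothing.
It fails at once if a bystander (screwdriver, bottle, lens mount, meter, puck, tub) is moved by more than 25 mm (distance of any of screwdriver, cleaner, lens_mount, meter, lens_puck, parts_tub from where it was at the start of the episode above 0.025 m).
It also fails if it takes over 72 s, if anything falls off the work surface, if the arm or the gripper's body presses on something with over 40 N, if the wrist force passes 120 N, or if a joint passes its speed limit or range.

## Robot

A 6-joint arm with a two-finger parallel gripper is mounted at the origin on the work surface. World frame = base frame: x ahead of the robot, y to its left, z up, the work surface at z = 0. Lengths are in m, angles in rad, forces in N, time in s.
With the tool pointing down it reaches from about 0.3 to 0.85 m from the base axis. Payload 5.4 kg.
Tool frame: the origin (TCP) lies at the very end of the fingers, on their centre line; the grasp point (between the pads) lies robot.tcp_to_grasp behind it (robot.tcp_to_grasp is the distance from the TCP to the grasp point, in m); x points along the fingers, y is the direction in which the jaws open and shut, and the axes are right-handed (so a half turn about x gives the same grasp; the last joint's range is limited). The gripper opens to 85 mm and grips with 20 to 120 N. Pads are 22 mm wide; open, the fingers measure 114 mm over their backs; the gripper's body (76 mm by 85 mm) begins 54 mm behind the grasp point. The pads swing forward as they close: fully open they stand 13 mm farther back than shut.
Start: joints at [0.995, 0.158, 1.597, -0, 1.386, -0.21], TCP at [0.206, 0.537, 0.231] pointing down, gripper open.
Joint ranges: [-2.91, 2.91], [-0.94, 2.29], [0.18, 2.7], [-1.29, 4.43], [0.17, 2.64], [-3, 3]. Speed limits (rad/s): [2.57, 2.57, 3.14, 3.14, 3.14, 3.14].

## Interface

Orientations are given as a unit quaternion [x, y, z, w].
In Python, from cell import robot, capture, camera_model gives the robot as it stands.
- The arm moves only by the tool step_arm, never from a script. Its argument "targets" is a list of rows, each a list of 6 numbers: the shift along the tool's x, y, z each as a share of 1 m, from -1 to 1, then the turn, a rotation vector about the tool's x, y, z each as a share of 180 degrees, from -1 to 1. A call has 1 to 5 rows; each row is the pose to reach, as a shift and turn from the pose measured when the call began, along the tool's axes at that moment, turning the shorter way round; what a row does not reach only later rows make up. A row lasts 1/10 s, in which the tool goes at most 50 mm and 8.59 degrees, less where a joint would pass 70% of its speed; a pose out of reach is approached as far as the arm can. A call with a number of a shift or a turn outside -1 to 1 is refused whole. A call with a gripper value outside its range is refused whole. "fingers" is the opening, from -1 (shut) to 1 (fully open), so that 0 is half open, set as the call begins (left out, the last holds). The fingers move at their own pace and stop on an object; "newtons" is the grip in N (left out, the last holds). Time passes only in rows, so rows that repeat a pose let the fingers close. It gives the time, the measured TCP pose, the force and the opening at its end, in the units of the state.
- robot.get_state(): the state, without advancing time (a new reading comes with each control period).
- capture(name): name is "scene" or "top"; returns the picture (400x640x3 uint8, red, green, blue); there is no depth.
- camera_model(name): a dict with "fov_y" (degrees; the focal length in pixels is half the picture's height over the tangent of half this angle, whatever the lens; pixels are square), "cx", "cy" (the principal point, pixels), "camera_from_world" (4x4, takes a point from world to camera coordinates). Camera axes: x right, y up, looking along -z (the intrinsics and any distortion apply to the point x, -y, -z); pixel columns grow to the right and rows downward; lengths in m; the calibration is good to about 2 mm. A picture is of the moment at which its call begins. camera_model takes no time and is no camera call.
- robot.hand_in(): hands the job in, once; it reports no verdict.
The state is a dict: "clock": time; "joint_pos": joint angles; "qvel": joint speeds; "joint_efforts": joint torques, N m; "position": TCP position; "ee_rot": TCP orientation; "force": force on the tool from outside, world axes, zero at the start; "torque": the same for the moment, N m; "width": opening from 0.0 (shut) to 1.0 (fully open).
Only numpy, scipy, OpenCV 4.12 (cv2) and the standard library are available. Lean on these libraries where they do the work, as an engineer would, in place of code of your own. Each camera call takes 0.05 s, during which the arm holds its last target. There are 200 camera calls.

## Working session

There is one attempt and no reset: what is moved stays moved. The work goes in short steps, Python scripts to look and compute and a tool call to move; the robot and the scene stay as the last step left them, time stands still between calls to the robot, and variables do not carry over. Pictures are saved under pics/ and viewed, about 8 in all and at most 12, crops included, and the job is handed in when it is done.

Besides the shell and the picture viewer there is one more tool, called after "Request:" in YAML: its name, and indented under it one key for each argument. step_arm: Moves the arm, as the interface text tells. Its arguments: {"type":"object","properties":{"targets":{"type":"array","items":{"type":"array","items":{"type":"number"}}},"fingers":{"type":"number"},"newtons":{"type":"number"}},"required":["targets"]}

```bash
ls; mkdir -p pics; python3 - <<'E'
from cell import robot, capture, camera_model
import cv2,numpy as np
print(robot.get_state(), robot.tcp_to_grasp)
for n in("scene","top"):
    m=camera_model(n);print(n,m)
    np.save(f"pics/{n}0.npy",capture(n)); cv2.imwrite(f"pics/{n}0.png",cv2.resize(np.load(f"pics/{n}0.npy")[:,:,::-1],(800,500),interpolation=cv2.INTER_CUBIC))
E
```

```text
pics
{'clock': 0.0, 'joint_pos': array([ 9.94891739e-01,  1.59061958e-01,  1.59826188e+00,  2.19096985e-05,
        1.38618287e+00, -2.10106156e-01]), 'qvel': array([-0.00166406,  0.00048126,  0.0010195 , -0.00156074,  0.00201483,
       -0.00053192]), 'joint_efforts': array([-1.27858593e-04, -3.96007705e+01, -3.31427658e+01, -3.93854225e-04,
        8.44535854e-03, -9.24911262e-06]), 'position': array([0.20535366, 0.53643056, 0.23029479]), 'ee_rot': array([ 0.12798856,  0.69557822, -0.12923298,  0.69504583]), 'force': array([-0.4218827 ,  1.21363513,  0.16733398]), 'torque': array([-0.05120036,  0.03626228, -0.01812272]), 'width': 1.000256357150445} 0.0187
scene {'fov_y': 55.31680341401906, 'cx': 311.6264892711069, 'cy': 203.58422288774418, 'camera_from_world': array([[ 0.52881926,  0.84856811,  0.01680352, -0.25335612],
       [-0.58087525,  0.34741876,  0.73612781,  0.18561358],
       [ 0.61881672, -0.39903931,  0.67663394, -1.54928306],
       [ 0.        ,  0.        ,  0.        ,  1.        ]])}
top {'fov_y': 42.08996048535985, 'cx': 312.2074739992684, 'cy': 195.39575448276696, 'camera_from_world': array([[-0.01524167, -0.99969551,  0.01940543, -0.0287403 ],
       [ 0.99889726, -0.01436183,  0.04469911, -0.53664497],
       [-0.0444068 ,  0.02006532,  0.998812  , -1.50795312],
       [ 0.        ,  0.        ,  0.        ,  1.        ]])}
```

View pics/scene0.png

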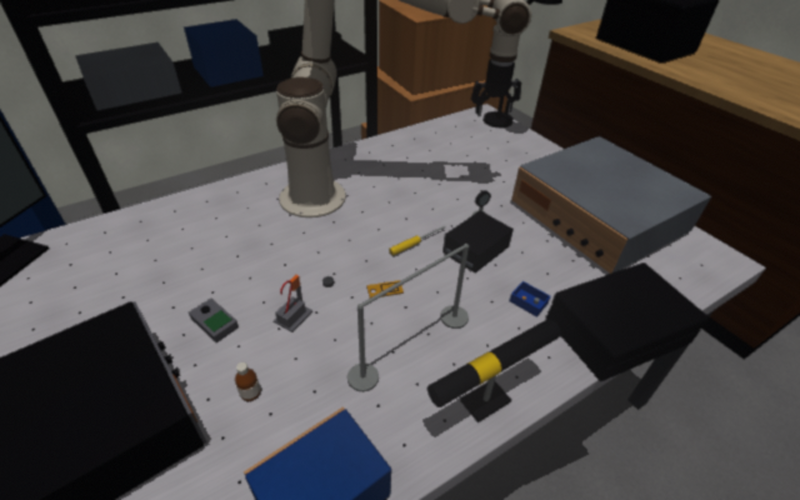

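View pics/top0.png

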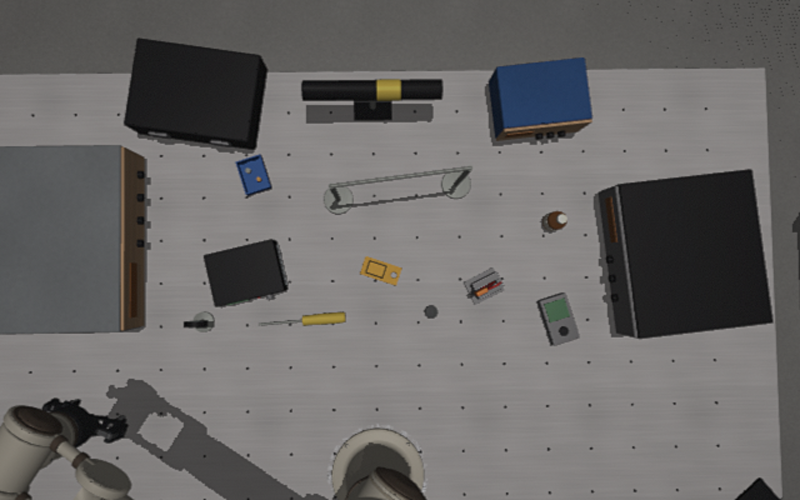

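```bash
cat > h.py <<'E'
import numpy as np,cv2
from cell import robot,capture,camera_model
from scipy.spatial.transform import Rotation as R
def cam(n):
    m=camera_model(n); return 200/np.tan(np.radians(m["fov_y"]/2)),m["cx"],m["cy"],np.array(m["camera_from_world"])
def proj(n,p):
    f,cx,cy,T=cam(n); c=np.atleast_2d(p)@T[:3,:3].T+T[:3,3]
    return np.c_[cx+f*c[:,0]/-c[:,2], cy-f*c[:,1]/-c[:,2]]
def ray(n,uv,z):
    f,cx,cy,T=cam(n); uv=np.atleast_2d(uv)
    d=np.c_[(uv[:,0]-cx)/f,-(uv[:,1]-cy)/f,-np.ones(len(uv))]@T[:3,:3]
    o=-T[:3,:3].T@T[:3,3]; return o+d*((z-o[2])/d[:,2])[:,None]
def crop(im,x,y,w,h,s):
    c=cv2.resize(im[y:y+h,x:x+w,::-1],None,fx=s,fy=s,interpolation=cv2.INTER_CUBIC)
    return c
E
python3 - <<'E'
from h import *
t=np.load("pics/top0.npy");s=np.load("pics/scene0.npy")
a=crop(t,155,185,80,60,5);b=crop(t,275,190,80,60,5);c=crop(t,350,200,80,60,5);d=crop(s,205,210,80,60,5)
cv2.imwrite("pics/m1.png",np.clip(1.5*np.vstack([np.hstack([a,b]),np.hstack([c,d])]),0,255).astype(np.uint8))
e=crop(t,255,125,133,50,6);f=crop(s,275,185,133,50,6)
cv2.imwrite("pics/m2.png",np.vstack([e,f]))
hsv=cv2.cvtColor(t,cv2.COLOR_RGB2HSV)
for nm,x,y,w,h,lo,hi in(("tag",280,195,50,45,(12,110,90),(35,255,255)),):
    m=np.zeros(t.shape[:2],np.uint8);m[y:y+h,x:x+w]=cv2.inRange(hsv,lo,hi)[y:y+h,x:x+w]
    cs=max(cv2.findContours(m,0,2)[0],key=cv2.contourArea);r=cv2.minAreaRect(cs);print(nm,r,ray("top",cv2.boxPoints(r),.006),ray("top",[r[0]],.006))
E
```

```text
tag ((304.04998779296875, 216.35000610351562), (30.041635513305664, 15.17893123626709), 18.43494987487793) [[ 0.46889252  0.03688056  0.006     ]
 [ 0.51085677  0.02226447  0.006     ]
 [ 0.48176019 -0.06089386  0.006     ]
 [ 0.43982678 -0.04615646  0.006     ]] [[ 0.47532101 -0.01196605  0.006     ]]
```

View pics/m1.png

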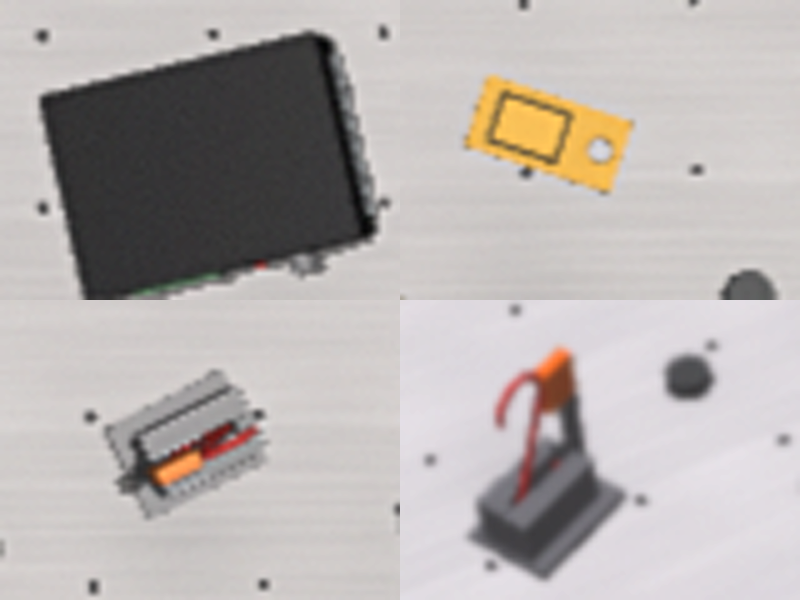

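View pics/m2.png

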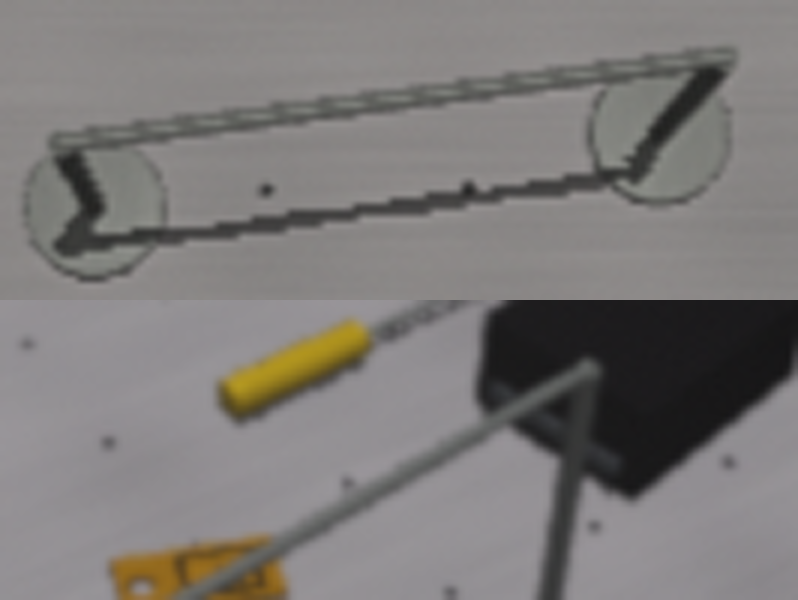

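```bash
cat > fit.py <<'E'
from h import *
from scipy.optimize import minimize
S=6
def box(lo,hi): return np.array([[x,y,z] for x in(lo[0],hi[0]) for y in(lo[1],hi[1]) for z in(lo[2],hi[2])])
def place(p,q,z): return np.c_[p@R.from_euler('z',q[2]).as_matrix().T]+[q[0],q[1],z]
def toS(uv): return np.round(((uv+.5)*S-.5)*16).astype(np.int32)
def fill(m,n,P):
    m0=np.zeros_like(m); cv2.fillConvexPoly(m0,cv2.convexHull(toS(proj(n,P))),1,cv2.LINE_8,4); m|=m0
def soft(im,lo,hi,roi):
    h=cv2.cvtColor(cv2.resize(im,None,fx=S,fy=S,interpolation=cv2.INTER_CUBIC),cv2.COLOR_RGB2HSV)
    m=np.zeros(h.shape[:2],np.uint8);x,y,w,k=[S*v for v in roi]
    m[y:y+k,x:x+w]=cv2.inRange(h,lo,hi)[y:y+k,x:x+w]>0
    return m
def fit(cost,x0,sp=(.01,.01,.08)):
    sim=np.vstack([x0]+[np.array(x0)+np.eye(3)[i]*sp[i] for i in range(3)])
    r=minimize(cost,x0,method="Nelder-Mead",options=dict(initial_simplex=sim,xatol=2e-4,fatol=1e-3,maxiter=120));return r.x,r.fun
def iou(a,b): return 1-(a&b).sum()/max((a|b).sum(),1)
E
cat > f1.py <<'E'
from fit import *
t=np.load("pics/top0.npy");s=np.load("pics/scene0.npy")
A=lambda i:np.linspace(0,np.pi,25)
wire=np.r_[np.c_[18*np.cos(np.pi-A(0)),0*A(0),40+18*np.sin(A(0))],np.c_[np.linspace(18,-13.5,9),np.zeros(9),np.linspace(40,-28,9)]]/1e3
grip=box((.016,-.005,.017),(.042,.005,.051))
def rend(n,q,sh,withwire=True):
    m=np.zeros(sh,np.uint8)
    for a in ([None] if not withwire else range(len(wire)-1)):
        if a is not None: cv2.polylines(m,[toS(proj(n,place(wire[a:a+2],q,.0665)))],False,1,int(round(S*(5/2.95))),cv2.LINE_8,4)
    fill(m,n,place(grip,q,.0665));return m
red=((0,110,70),(16,255,255))
for names in(("top",),("scene",),("top","scene")):
    M={"top":soft(t,*red,(370,220,35,30)),"scene":soft(s,*red,(215,215,40,45))}
    print("hook",names,*fit(lambda q:sum(iou(M[n],rend(n,q,M[n].shape)) for n in names),[.44,-.235,2.0]))
y=((12,100,80),(35,255,255)); Mt=soft(t,*y,(283,197,45,40)); k=cv2.morphologyEx(Mt,cv2.MORPH_CLOSE,np.ones((41,41)))
def rt(q): m=np.zeros_like(Mt);fill(m,"top",place(box((-.045,-.022,0),(.045,.022,.006)),q,0));return m
print("tag",*fit(lambda q:iou(k,rt(q)),[.475,-.012,-1.9]))
d=((0,0,0),(180,255,75)); Mb=soft(t,*d,(158,185,78,63)); Mb=cv2.morphologyEx(Mb,cv2.MORPH_CLOSE,np.ones((31,31)));Mb=cv2.morphologyEx(Mb,cv2.MORPH_OPEN,np.ones((61,61)))
def rb(q): m=np.zeros_like(Mb);fill(m,"top",place(box((-.06,-.08,0),(.06,.08,.07)),q,0));return m
print("box",*fit(lambda q:iou(Mb,rb(q)),[.46,.33,.2]))
L=ray("top",[(263.25,148.25),(377.08,133.75)],.24);d=L[0]-L[1];print("rail",L.mean(0),np.linalg.norm(d),np.arctan2(-d[0],d[1]))
E
python3 f1.py
```

```text
Traceback (most recent call last):
  File "f1.py", line 14, in <module>
    print("hook",names,*fit(lambda q:sum(iou(M[n],rend(n,q,M[n].shape)) for n in names),[.44,-.235,2.0]))
                        ~~~^^^^^^^^^^^^^^^^^^^^^^^^^^^^^^^^^^^^^^^^^^^^^^^^^^^^^^^^^^^^^^^^^^^^^^^^^^^^^
  File "fit.py", line 16, in fit
    r=minimize(cost,x0,method="Nelder-Mead",options=dict(initial_simplex=sim,xatol=2e-4,fatol=1e-3,maxiter=120));return r.x,r.fun
  File "f1.py", line 14, in <lambda>
    print("hook",names,*fit(lambda q:sum(iou(M[n],rend(n,q,M[n].shape)) for n in names),[.44,-.235,2.0]))
                                     ~~~^^^^^^^^^^^^^^^^^^^^^^^^^^^^^^^^^^^^^^^^^^^^^^^
  File "f1.py", line 14, in <genexpr>
    print("hook",names,*fit(lambda q:sum(iou(M[n],rend(n,q,M[n].shape)) for n in names),[.44,-.235,2.0]))
                                                  ~~~~^^^^^^^^^^^^^^^^
  File "f1.py", line 9, in rend
    if a is not None: cv2.polylines(m,[toS(proj(n,place(wire[a:a+2],q,.0665)))],False,1,int(round(S*(5/2.95))),cv2.LINE_8,4)
                                           ~~~~^^^^^^^^^^^^^^^^^^^^^^^^^^^^^^
  File "h.py", line 7, in proj
    f,cx,cy,T=cam(n); c=np.atleast_2d(p)@T[:3,:3].T+T[:3,3]
              ~~~^^^
  File "h.py", line 5, in cam
    m=camera_model(n); return 200/np.tan(np.radians(m["fov_y"]/2)),m["cx"],m["cy"],np.array(m["camera_from_world"])
ValueError: time passes only in moves, steps and waits
```

```bash
sed -i 's/^def cam(n):/from functools import lru_cache\n@lru_cache\ndef cam(n):/' h.py; python3 f1.py
```

```text
hook ('top',) [ 0.43918858 -0.26024537  2.01489283] 0.26401503288443473
hook ('scene',) [ 0.43546119 -0.25616224  2.16984202] 0.5171508903467666
hook ('top', 'scene') [ 0.43870743 -0.25961043  2.05623145] 0.8449966267781965
tag [ 0.47545466 -0.01280827 -1.90530312] 0.028522296015180304
box [0.47411503 0.29439486 0.20989843] 0.04856196979102012
rail [ 0.66182333 -0.05446207  0.24      ] 0.28699857009578633 0.1149635761032652
```

```bash
cat > plan.py <<'E'
from h import *
def toolR(yaw):  # tool x down, tool y at yaw
    y=np.array([np.cos(yaw),np.sin(yaw),0]);x=np.array([0,0,-1.]);return R.from_matrix(np.c_[x,y,np.cross(x,y)])
def cur():
    s=robot.get_state();return s,np.array(s["position"]),R.from_quat(s["ee_rot"])
def plan(*wps,flip=None):
    s,p,q=cur();y=q.as_matrix()[:,1]
    print("clk %.2f pos %s yawY %.1f F %s w %.3f j6 %.2f"%(s["clock"],p.round(4),np.degrees(np.arctan2(y[1],y[0])),np.round(s["force"],1),s["width"],s["joint_pos"][5]))
    for pos,yaw in wps:
        c=[toolR(yaw),toolR(yaw+np.pi)]
        g=min(c,key=lambda r:(q.inv()*r).magnitude()) if flip is None else c[flip]
        pos=np.array(pos);rv=(q.inv()*g).as_rotvec()
        k=max(int(np.ceil(np.linalg.norm(pos-p)/.245)),int(np.ceil(np.degrees(np.linalg.norm(rv))/42.5)),1)
        for i in range(k):
            print([*(q.inv().apply((pos-p)/k)).round(4),*(rv/k/np.pi).round(4)]);q=q*R.from_rotvec(rv/k);p=p+(pos-p)/(k-i)
        print("--")
E
python3 - <<'E'
from plan import *
plan(([.4788,-.0034,.12],np.radians(-19.2)),([.4788,-.0034,.03],np.radians(-19.2)))
E
```

```text
clk 0.10 pos [0.2054 0.5365 0.2304] yawY 69.0 F [-0.3  0.5 -0.3] w 0.999 j6 -0.21
[np.float64(0.037), np.float64(-0.1354), np.float64(0.1495), np.float64(0.1634), np.float64(0.0001), np.float64(0.0002)]
[np.float64(0.0246), np.float64(-0.0297), np.float64(0.1312), np.float64(0.1634), np.float64(0.0001), np.float64(0.0002)]
[np.float64(0.0123), np.float64(0.0193), np.float64(0.0644), np.float64(0.1634), np.float64(0.0001), np.float64(0.0002)]
--
[np.float64(0.09), np.float64(0.0), np.float64(0.0), np.float64(0.0), np.float64(0.0), np.float64(0.0)]
--
```

```bash
sed -i 's|apply((pos-p)/k)).round(4),\*(rv/k/np.pi).round(4)\])|apply((pos-p)/(k-i))).round(4).tolist(),*(rv/k/np.pi).round(4).tolist()])|' plan.py; python3 - <<'E'
from plan import *
plan(([.4788,-.0034,.2],np.radians(-19.2)))
E
```

```text
clk 0.10 pos [0.2054 0.5365 0.2304] yawY 69.0 F [-0.3  0.5 -0.3] w 0.999 j6 -0.21
[0.0103, -0.1354, 0.1495, 0.1634, 0.0001, 0.0002]
[0.0102, -0.0446, 0.1967, 0.1634, 0.0001, 0.0002]
[0.0101, 0.0578, 0.1933, 0.1634, 0.0001, 0.0002]
--
```

Request:
step_arm:
  targets:
    - [0.0103,-0.1354,0.1495,0.1634,0,0]
    - [0.0103,-0.1354,0.1495,0.1634,0,0]
    - [0.0103,-0.1354,0.1495,0.1634,0,0]
    - [0.0103,-0.1354,0.1495,0.1634,0,0]
    - [0.0103,-0.1354,0.1495,0.1634,0,0]
  fingers: 0.41
  newtons: 30

```text
clock: 0.6
position: [0.2982, 0.3524, 0.2193]
ee_rot: [0.302, 0.639, -0.305, 0.639]
force: [0.7, 1.0, 0.2]
width: 0.703
```

Request:
step_arm:
  targets:
    - [0.0102,-0.0446,0.1967,0.1634,0,0]
    - [0.0102,-0.0446,0.1967,0.1634,0,0]
    - [0.0102,-0.0446,0.1967,0.1634,0,0]
    - [0.0102,-0.0446,0.1967,0.1634,0,0]
    - [0.0102,-0.0446,0.1967,0.1634,0,0]

```text
clock: 1.1
position: [0.3896, 0.1681, 0.2094]
ee_rot: [0.456, 0.538, -0.459, 0.54]
force: [-0.8, 0.6, -0.1]
width: 0.704
```

Request:
step_arm:
  targets:
    - [0.0101,0.0578,0.1933,0.1634,0,0]
    - [0.0101,0.0578,0.1933,0.1634,0,0]
    - [0.0101,0.0578,0.1933,0.1634,0,0]
    - [0.0101,0.0578,0.1933,0.1634,0,0]
    - [0.0101,0.0578,0.1933,0.1634,0,0]

```text
clock: 1.6
position: [0.4798, -0.0165, 0.1999]
ee_rot: [-0.579, -0.403, 0.582, -0.406]
force: [-0.2, 0.5, 0.0]
width: 0.707
```

```bash
python3 - <<'E'
from plan import *
plan(([.4788,-.0034,.05],np.radians(-19.2)),([.4788,-.0034,.015],np.radians(-19.2)))
E
```

```text
clk 1.60 pos [ 0.4798 -0.0165  0.1999] yawY -20.3 F [-0.2  0.5  0. ] w 0.707 j6 0.07
[0.1498, -0.0057, -0.0129, -0.0059, 0.002, -0.0004]
--
[0.035, -0.0, -0.0, -0.0, -0.0, -0.0]
--
```

Request:
step_arm:
  targets:
    - [0.08,-0.0057,-0.0129,-0.0059,0.002,0]
    - [0.12,-0.0057,-0.0129,-0.0059,0.002,0]
    - [0.1498,-0.0057,-0.0129,-0.0059,0.002,0]
    - [0.1498,-0.0057,-0.0129,-0.0059,0.002,0]
    - [0.1498,-0.0057,-0.0129,-0.0059,0.002,0]

```text
clock: 2.1
position: [0.4784, -0.0022, 0.0501]
ee_rot: [-0.576, -0.41, 0.576, -0.41]
force: [-0.1, -0.1, 1.1]
width: 0.701
```

Request:
step_arm:
  targets:
    - [0.02,0,0,0,0,0]
    - [0.035,0,0,0,0,0]
    - [0.035,0,0,0,0,0]

```text
clock: 2.4
position: [0.4798, -0.0021, 0.0169]
ee_rot: [0.576, 0.41, -0.575, 0.411]
force: [0.3, 0.1, 0.9]
width: 0.704
```

```bash
python3 - <<'E'
from plan import *
plan(([.4788,-.0034,.002],np.radians(-19.2)))
a=capture("top");b=capture("scene");np.save("pics/t1.npy",a)
cv2.imwrite("pics/p1.png",np.hstack([crop(a,270,185,66,60,6),crop(b,265,195,66,60,6)]))
E
```

```text
clk 2.40 pos [ 0.4798 -0.0021  0.0169] yawY -19.1 F [0.3 0.1 0.9] w 0.704 j6 0.08
[0.0149, -0.0005, 0.0015, 0.0008, -0.0001, -0.0006]
--
```

View pics/p1.png

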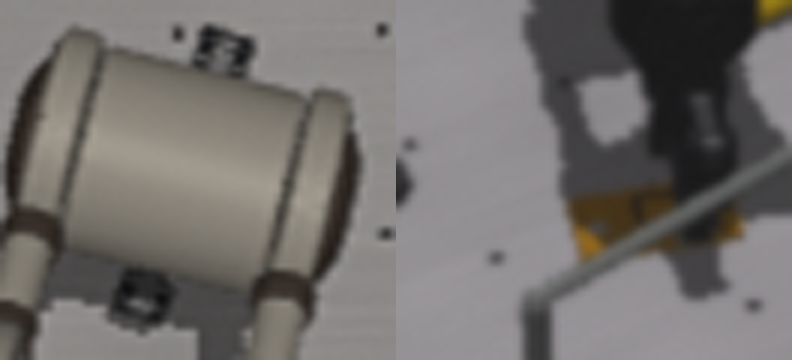

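Request:
step_arm:
  targets:
    - [0.008,-0.0005,0.001,0,0,0]
    - [0.013,-0.0005,0.001,0,0,0]
    - [0.013,-0.0005,0.001,0,0,0]

```text
clock: 2.8
position: [0.4797, -0.0032, 0.0047]
ee_rot: [0.577, 0.409, -0.575, 0.411]
force: [0.1, -0.4, -0.6]
width: 0.705
```

Request:
step_arm:
  targets:
    - [0.003,0,0,0,0,0]
    - [0.003,0,0,0,0,0]

```text
clock: 3.0
position: [0.4793, -0.0032, 0.0013]
ee_rot: [0.577, 0.41, -0.575, 0.411]
force: [0.1, -0.4, -0.5]
width: 0.705
```

Request:
step_arm:
  targets:
    - [0.002,0,0,0,0,0]
    - [0.002,0,0,0,0,0]

```text
clock: 3.2
position: [0.4791, -0.0031, -0.001]
ee_rot: [0.576, 0.41, -0.575, 0.411]
force: [-0.2, 0.4, 0.9]
width: 0.709
```

Request:
step_arm:
  targets:
    - [0.002,0,0,0,0,0]
    - [0.002,0,0,0,0,0]

```text
clock: 3.4
position: [0.4788, -0.0031, -0.0033]
ee_rot: [0.576, 0.41, -0.576, 0.411]
force: [0.6, 0.2, 0.3]
width: 0.706
```

Request:
step_arm:
  targets:
    - [0.0015,0,0,0,0,0]
    - [0.0015,0,0,0,0,0]

```text
clock: 3.6
position: [0.4787, -0.003, -0.005]
ee_rot: [0.576, 0.41, -0.576, 0.41]
force: [-0.3, -0.8, 0.0]
width: 0.703
```

Request:
step_arm:
  targets:
    - [-0.002,0,0,0,0,0]
    - [-0.002,0,0,0,0,0]
    - [-0.002,0,0,0,0,0]
    - [-0.002,0,0,0,0,0]
    - [-0.002,0,0,0,0,0]
  fingers: -0.3
  newtons: 30

```text
clock: 4.1
position: [0.4792, -0.0031, -0.0018]
ee_rot: [0.576, 0.41, -0.575, 0.411]
force: [-4.4, 0.9, 11.0]
width: 0.5
```

Request:
step_arm:
  targets:
    - [0,0,0,0,0,0]
    - [0,0,0,0,0,0]
    - [0,0,0,0,0,0]

```text
clock: 4.4
position: [0.4794, -0.0031, -0.0018]
ee_rot: [0.576, 0.41, -0.575, 0.411]
force: [-0.4, 0.6, 2.4]
width: 0.501
```

Request:
step_arm:
  targets:
    - [-0.03,0,0,0,0,0]
    - [-0.08,0,0,0,0,0]
    - [-0.13,0,0,0,0,0]
    - [-0.152,0,0,0,0,0]
    - [-0.152,0,0,0,0,0]

```text
clock: 4.9
position: [0.4819, -0.0038, 0.1544]
ee_rot: [0.578, 0.408, -0.573, 0.413]
force: [-0.4, -0.3, -0.8]
width: 0.503
```

```bash
python3 - <<'E'
from plan import *
plan(([.4955,.2413,.13],np.radians(12)),([.4955,.2413,.075],np.radians(12)))
E
```

```text
clk 4.90 pos [ 0.4819 -0.0038  0.1544] yawY -19.1 F [-0.4 -0.3 -0.8] w 0.503 j6 0.07
[0.012, -0.0337, -0.118, -0.0863, 0.0003, -0.0016]
[0.0122, -0.0008, -0.1227, -0.0863, 0.0003, -0.0016]
--
[0.055, -0.0, -0.0, -0.0, 0.0, 0.0]
--
```

Request:
step_arm:
  targets:
    - [0.012,-0.0337,-0.118,-0.0863,0,0]
    - [0.012,-0.0337,-0.118,-0.0863,0,0]
    - [0.012,-0.0337,-0.118,-0.0863,0,0]
    - [0.012,-0.0337,-0.118,-0.0863,0,0]

```text
clock: 5.3
position: [0.487, 0.1211, 0.1398]
ee_rot: [0.515, 0.483, -0.513, 0.487]
force: [0.3, -0.6, -1.4]
width: 0.501
```

Request:
step_arm:
  targets:
    - [0.0122,-0.0008,-0.1227,-0.0863,0,-0.0016]
    - [0.0122,-0.0008,-0.1227,-0.0863,0,-0.0016]
    - [0.0122,-0.0008,-0.1227,-0.0863,0,-0.0016]
    - [0.0122,-0.0008,-0.1227,-0.0863,0,-0.0016]
    - [0.0122,-0.0008,-0.1227,-0.0863,0,-0.0016]

```text
clock: 5.8
position: [0.4927, 0.2426, 0.1261]
ee_rot: [0.443, 0.55, -0.445, 0.551]
force: [0.5, 0.7, 0.1]
width: 0.505
```

```bash
python3 - <<'E'
from plan import *
plan(([.4955,.2413,.09],np.radians(12)),([.4955,.2413,.07],np.radians(12)))
a=capture("top");b=capture("scene")
cv2.imwrite("pics/p2.png",np.clip(1.4*np.hstack([crop(a,160,175,80,75,5),crop(b,330,150,80,75,5)]),0,255).astype(np.uint8))
E
```

```text
clk 5.80 pos [0.4927 0.2426 0.1261] yawY 12.2 F [0.5 0.7 0.1] w 0.505 j6 0.03
[0.0361, 0.0025, 0.0018, 0.0013, 0.001, 0.0006]
--
[0.02, -0.0, -0.0, 0.0, 0.0, -0.0]
--
```

View pics/p2.png

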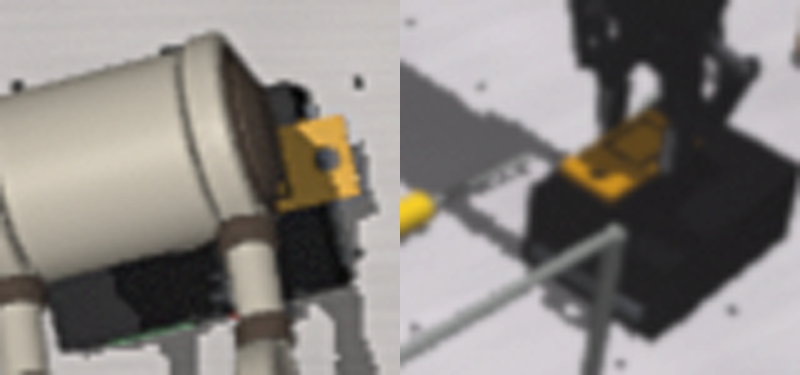

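```bash
python3 - <<'E'
from fit import *
print("hole",ray("top",[(225,206.1)],.134))
b=place(box((-.06,-.08,0),(.06,.08,.07)),[.4741,.2944,.21],0)
uv=(proj("top",b)-[155,185]+.5)*5-.5
for q,w in zip(uv,box((-1,-1,0),(1,1,1))):print(w,q.round(0))
E
```

```text
hole [[0.50540598 0.19984775 0.134     ]]
[-1 -1  0] [380. 238.]
[-1 -1  1] [363. 241.]
[-1  1  0] [112. 300.]
[-1  1  1] [ 82. 306.]
[ 1 -1  0] [336.  39.]
[ 1 -1  1] [317.  32.]
[1 1 0] [69. 99.]
[1 1 1] [36. 96.]
```

Request:
step_arm:
  targets:
    - [0.02,0.0025,0.0018,0.0013,0.001,0.0006]
    - [0.0361,0.0025,0.0018,0.0013,0.001,0.0006]
    - [0.0361,0.0025,0.0018,0.0013,0.001,0.0006]

```text
clock: 6.2
position: [0.4943, 0.2387, 0.0883]
ee_rot: [0.445, 0.549, -0.447, 0.548]
force: [-0.0, 0.0, -0.6]
width: 0.502
```

Request:
step_arm:
  targets:
    - [0.01,0,0,0,0,0]
    - [0.018,0,0,0,0,0]
    - [0.018,0,0,0,0,0]

```text
clock: 6.5
position: [0.4935, 0.2382, 0.0692]
ee_rot: [0.445, 0.55, -0.448, 0.547]
force: [0.4, -0.3, -1.0]
width: 0.502
```

```bash
python3 - <<'E'
from plan import *
plan(([.4955,.2413,.0685],np.radians(12)))
E
```

```text
clk 6.50 pos [0.4935 0.2382 0.0692] yawY 11.7 F [ 0.4 -0.3 -1. ] w 0.502 j6 0.02
[0.0007, 0.0026, -0.0026, -0.0015, 0.0, 0.002]
--
```

Request:
step_arm:
  targets:
    - [0.001,0.0015,-0.0026,0,0,0.002]
    - [0.001,0.0015,-0.0026,0,0,0.002]
    - [0.001,0.0015,-0.0026,0,0,0.002]

```text
clock: 6.8
position: [0.4946, 0.2413, 0.0686]
ee_rot: [0.446, 0.548, -0.446, 0.549]
force: [0.6, 0.9, -0.2]
width: 0.501
```

Request:
step_arm:
  targets:
    - [0,0,0,0,0,0]
    - [0,0,0,0,0,0]
    - [0,0,0,0,0,0]
    - [0,0,0,0,0,0]
  fingers: 0.5

```text
clock: 7.2
position: [0.4947, 0.2413, 0.0687]
ee_rot: [0.446, 0.548, -0.446, 0.549]
force: [1.0, -0.9, -0.5]
width: 0.75
```

Request:
step_arm:
  targets:
    - [-0.02,0,0,0,0,0]
    - [-0.06,0,0,0,0,0]
    - [-0.11,0,0,0,0,0]
    - [-0.13,0,0,0,0,0]
    - [-0.13,0,0,0,0,0]

```text
clock: 7.7
position: [0.4972, 0.2419, 0.2034]
ee_rot: [0.449, 0.546, -0.443, 0.551]
force: [0.7, -0.4, 0.0]
width: 0.75
```

```bash
python3 - <<'E'
from plan import *
h=np.array([.439,-.260,0]);a=2.03
g=h+[.029*np.cos(a),.029*np.sin(a),0];print(g)
plan(([g[0],g[1],.2],a-np.pi/2),([g[0],g[1],.12],a-np.pi/2))
E
```

```text
[ 0.4261462  -0.23400423  0.        ]
clk 7.70 pos [0.4972 0.2419 0.2034] yawY 11.8 F [ 0.7 -0.4  0. ] w 0.750 j6 0.03
[0.0009, -0.0833, 0.2257, -0.0404, 0.0002, -0.0016]
[0.0012, -0.1112, 0.2134, -0.0404, 0.0002, -0.0016]
--
[0.08, 0.0, -0.0, 0.0, 0.0, 0.0]
--
```

Request:
step_arm:
  targets:
    - [0.0009,-0.0833,0.2257,-0.0404,0,0]
    - [0.0009,-0.0833,0.2257,-0.0404,0,0]
    - [0.0009,-0.0833,0.2257,-0.0404,0,0]
    - [0.0009,-0.0833,0.2257,-0.0404,0,0]
    - [0.0009,-0.0833,0.2257,-0.0404,0,0]
  fingers: 0.3

```text
clock: 8.2
position: [0.4601, 0.002, 0.2001]
ee_rot: [0.413, 0.574, -0.409, 0.577]
force: [1.0, -0.6, -0.3]
width: 0.651
```

```bash
cat > f2.py <<'E'
exec(open("f1.py").read().split("red=")[0])
T=capture("top");np.save("pics/t2.npy",T)
y=((12,100,80),(35,255,255)); Mt=soft(T,*y,(200,180,55,50)); k=cv2.morphologyEx(Mt,cv2.MORPH_CLOSE,np.ones((41,41)))
def rt(q): m=np.zeros_like(Mt);fill(m,"top",place(box((-.045,-.022,0),(.045,.022,.006)),q,.07));return m
q,l=fit(lambda q:iou(k,rt(q)),[.497,.231,-1.365]);print("tag",q,l,"hole",q[:2]+.032*np.array([np.cos(q[2]),np.sin(q[2])]))
# overlay the hook model
o=[]
for n,im,r in(("top",t,(365,215,44,33)),("scene",s,(210,210,44,50))):
    big=cv2.resize(im[:,:,::-1],None,fx=S,fy=S,interpolation=cv2.INTER_CUBIC)
    for qq,col in(([.439,-.260,2.03],(0,255,0)),([.4355,-.2562,2.17],(255,0,0))):
        cv2.drawContours(big,cv2.findContours(rend(n,qq,big.shape[:2]),0,2)[0],-1,col,1)
    x,yy,w,h=[S*v for v in r];o.append(cv2.resize(big[yy:yy+h,x:x+w],(400,400*h//w)))
H=max(a.shape[0] for a in o);cv2.imwrite("pics/p3.png",np.hstack([cv2.copyMakeBorder(a,0,H-a.shape[0],0,0,0) for a in o]))
E
python3 f2.py
```

```text
tag [ 0.49997318  0.2310513  -1.38659024] 0.03116350589441308 hole [0.5058345  0.19959268]
```

View pics/p3.png

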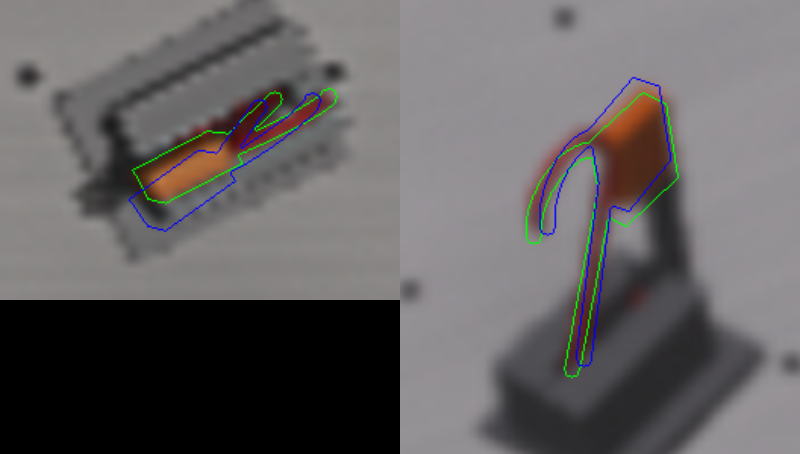

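```bash
python3 - <<'E'
from plan import *
a=2.05
plan(([.4236,-.2338,.18],a-np.pi/2),([.4236,-.2338,.083],a-np.pi/2))
E
```

```text
clk 8.25 pos [ 0.4599 -0.0027  0.2002] yawY 18.8 F [ 1.7 -4.8  0.5] w 0.648 j6 -0.60
[0.0203, -0.109, 0.207, -0.0481, 0.0013, -0.0018]
--
[0.097, 0.0, -0.0, -0.0, 0.0, 0.0]
--
```

Request:
step_arm:
  targets:
    - [0.0203,-0.109,0.207,-0.0481,0,0]
    - [0.0203,-0.109,0.207,-0.0481,0,0]
    - [0.0203,-0.109,0.207,-0.0481,0,0]
    - [0.0203,-0.109,0.207,-0.0481,0,0]
    - [0.0203,-0.109,0.207,-0.0481,0,0]

```text
clock: 8.75
position: [0.4222, -0.2351, 0.1783]
ee_rot: [0.368, 0.603, -0.366, 0.606]
force: [0.9, 0.7, -0.3]
width: 0.647
```

```bash
python3 - <<'E'
from plan import *
a=2.05
plan(([.4236,-.2338,.12],a-np.pi/2),([.4236,-.2338,.083],a-np.pi/2))
E
```

```text
clk 8.75 pos [ 0.4222 -0.2351  0.1783] yawY 27.4 F [ 0.9  0.7 -0.3] w 0.647 j6 -1.24
[0.0583, 0.0016, -0.0007, -0.0002, 0.0008, -0.0015]
--
[0.037, 0.0, 0.0, -0.0, -0.0, 0.0]
--
```

Request:
step_arm:
  targets:
    - [0.04,0.0016,0,0,0,0]
    - [0.0583,0.0016,0,0,0.0008,-0.0015]
    - [0.0583,0.0016,0,0,0.0008,-0.0015]

```text
clock: 9.05
position: [0.421, -0.2322, 0.1154]
ee_rot: [0.368, 0.607, -0.367, 0.601]
force: [-0.4, -0.6, 0.3]
width: 0.651
```

Request:
step_arm:
  targets:
    - [0.02,0,0,0,0,0]
    - [0.037,0,0,0,0,0]
    - [0.037,0,0,0,0,0]

```text
clock: 9.35
position: [0.4195, -0.2303, 0.0766]
ee_rot: [0.368, 0.609, -0.366, 0.599]
force: [-0.5, 0.2, -0.2]
width: 0.648
```

```bash
python3 - <<'E'
from plan import *
a=2.05
plan(([.4236,-.2338,.083],a-np.pi/2))
E
```

```text
clk 9.35 pos [ 0.4195 -0.2303  0.0766] yawY 27.4 F [-0.5  0.2 -0.2] w 0.648 j6 -1.23
[-0.0064, 0.002, 0.0049, -0.0003, -0.0043, 0.0015]
--
```

Request:
step_arm:
  targets:
    - [-0.0064,0.002,0.0049,0,-0.0043,0.0015]
    - [-0.0064,0.002,0.0049,0,-0.0043,0.0015]
    - [-0.0064,0.002,0.0049,0,-0.0043,0.0015]

```text
clock: 9.65
position: [0.4246, -0.2346, 0.0846]
ee_rot: [0.367, 0.603, -0.367, 0.605]
force: [0.4, -1.1, 0.3]
width: 0.651
```

```bash
python3 - <<'E'
from plan import *
a=2.05
plan(([.4236,-.2338,.083],a-np.pi/2))
b=capture("scene");cv2.imwrite("pics/p4.png",np.clip(1.4*crop(b,200,180,80,75,8),0,255).astype(np.uint8))
E
```

```text
clk 9.65 pos [ 0.4246 -0.2346  0.0846] yawY 27.4 F [ 0.4 -1.1  0.3] w 0.651 j6 -1.23
[0.0016, -0.0006, -0.0012, -0.0002, 0.001, -0.0004]
--
```

View pics/p4.png

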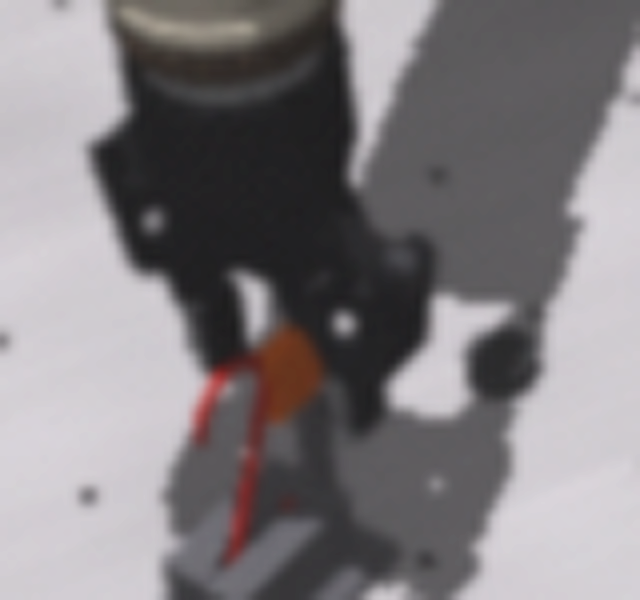

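Request:
step_arm:
  targets:
    - [0.0015,-0.0006,-0.0012,0,0,0]
    - [0.0015,-0.0006,-0.0012,0,0,0]
    - [0.0015,-0.0006,-0.0012,0,0,0]
    - [0.0015,-0.0006,-0.0012,0,0,0]
    - [0.0015,-0.0006,-0.0012,0,0,0]
  fingers: -1
  newtons: 50

```text
clock: 10.2
position: [0.4231, -0.2336, 0.0828]
ee_rot: [0.367, 0.604, -0.367, 0.605]
force: [-0.8, 0.4, 2.1]
width: 0.109
```

Request:
step_arm:
  targets:
    - [0,0,0,0,0,0]
    - [0,0,0,0,0,0]
    - [0,0,0,0,0,0]
    - [0,0,0,0,0,0]

```text
clock: 10.6
position: [0.423, -0.2336, 0.0828]
ee_rot: [0.367, 0.604, -0.368, 0.605]
force: [-2.3, 0.7, 2.3]
width: 0.11
```

```bash
python3 - <<'E'
from plan import *
s,p,q=cur()
plan((p,2.05-np.pi/2),(p+[0,0,.1],2.05-np.pi/2))
E
```

```text
clk 10.60 pos [ 0.423  -0.2336  0.0828] yawY 27.4 F [-2.3  0.7  2.3] w 0.110 j6 -1.23
[0.0, 0.0, 0.0, -0.0003, 0.0006, -0.0001]
--
[-0.1, 0.0, 0.0, -0.0, -0.0, -0.0]
--
```

Request:
step_arm:
  targets:
    - [-0.02,0,0,0,0,0]
    - [-0.05,0,0,0,0,0]
    - [-0.09,0,0,0,0,0]
    - [-0.13,0,0,0,0,0]
    - [-0.15,0,0,0,0,0]

```text
clock: 11.1
position: [0.4242, -0.2344, 0.2367]
ee_rot: [0.367, 0.602, -0.368, 0.607]
force: [0.8, -0.0, -0.0]
width: 0.109
```

```bash
python3 - <<'E'
from plan import *
# nominal hook rel. to TCP along hook x : origin = TCP - .029 - e ; staging 60 mm outside the tag, tag yaw -78.3deg
by=np.radians(101.8); u=np.array([np.cos(by),np.sin(by)])  # hook x
hole=np.array([.5034,.1998]); 
org=hole-u*(.018+.06); tcp=org+u*.029; print("hook org",org,"tcp",tcp)
plan(([*tcp,.20],by-np.pi/2))
E
```

```text
hook org [0.51935069 0.12344834] tcp [0.51342031 0.1518355 ]
clk 11.10 pos [ 0.4242 -0.2344  0.2367] yawY 27.4 F [ 0.8 -0.  -0. ] w 0.109 j6 -1.23
[0.0176, 0.1285, -0.151, 0.0434, 0.0011, -0.0006]
[0.0179, 0.1068, -0.167, 0.0434, 0.0011, -0.0006]
--
```

Request:
step_arm:
  targets:
    - [0.0176,0.1285,-0.151,0.0434,0,0]
    - [0.0176,0.1285,-0.151,0.0434,0,0]
    - [0.0176,0.1285,-0.151,0.0434,0,0]
    - [0.0176,0.1285,-0.151,0.0434,0,0]
    - [0.0176,0.1285,-0.151,0.0434,0,0]

```text
clock: 11.6
position: [0.4689, -0.0358, 0.2175]
ee_rot: [0.406, 0.577, -0.405, 0.581]
force: [-0.6, -1.2, -0.1]
width: 0.11
```

Request:
step_arm:
  targets:
    - [0.0179,0.1068,-0.167,0.0434,0.001,0]
    - [0.0179,0.1068,-0.167,0.0434,0.001,0]
    - [0.0179,0.1068,-0.167,0.0434,0.001,0]
    - [0.0179,0.1068,-0.167,0.0434,0.001,0]
    - [0.0179,0.1068,-0.167,0.0434,0.001,0]

```text
clock: 12.1
position: [0.512, 0.1615, 0.1984]
ee_rot: [0.444, 0.551, -0.441, 0.552]
force: [0.2, -0.4, -0.3]
width: 0.111
```

```bash
python3 - <<'E'
from plan import *
by=np.radians(101.8)
plan(([.5134,.1518,.16],by-np.pi/2),([.5134,.1518,.103],by-np.pi/2))
E
```

```text
clk 12.10 pos [0.512  0.1615 0.1984] yawY 12.5 F [ 0.2 -0.4 -0.3] w 0.111 j6 -0.14
[0.0384, -0.0009, 0.0098, 0.0039, -0.0004, -0.0013]
--
[0.057, 0.0, 0.0, 0.0, -0.0, 0.0]
--
```

Request:
step_arm:
  targets:
    - [0.02,-0.0009,0.0098,0.0039,0,-0.0013]
    - [0.0384,-0.0009,0.0098,0.0039,0,-0.0013]
    - [0.0384,-0.0009,0.0098,0.0039,0,-0.0013]

```text
clock: 12.4
position: [0.5115, 0.1507, 0.157]
ee_rot: [0.445, 0.55, -0.447, 0.547]
force: [-0.8, 0.0, -0.8]
width: 0.112
```

Request:
step_arm:
  targets:
    - [0.03,0,0,0,0,0]
    - [0.055,0,0,0,0,0]
    - [0.055,0,0,0,0,0]
    - [0.055,0,0,0,0,0]

```text
clock: 12.8
position: [0.5118, 0.1503, 0.103]
ee_rot: [0.445, 0.55, -0.447, 0.547]
force: [-0.2, 0.5, -0.6]
width: 0.109
```

```bash
cat > f3.py <<'E'
from plan import *
from fit import toS,S,place,box
import sys
by=np.radians(101.8)
plan(([.5134,.1518,.103],by-np.pi/2))
s0,p,q=cur()
A=np.linspace(0,np.pi,25)
W=np.r_[[[18,0,-28]],np.c_[18*np.cos(A),0*A,-40-18*np.sin(A)],np.c_[-18*np.cos(A[::-1])*-1,0*A,40+18*np.sin(A)][:1]*0+[[18,0,40]],np.c_[18*np.cos(A),0*A,40+18*np.sin(A)]]/1e3
M=q.as_matrix();hx=-M[:,2] if M[1,2]<0 else M[:,2]; hz=-M[:,0]; hy=np.cross(hz,hx)
org=p-.029*hx-.0163*hz
P=org+W@np.c_[hx,hy,hz].T
print("org",org.round(4),"tip",(org+.018*hx-.03*hz).round(4))
tag=place(np.array([[.045,.022,.006],[.045,-.022,.006],[-.045,-.022,.006],[-.045,.022,.006]]),[.5034-.032*np.cos(-1.365),.1998-.032*np.sin(-1.365),-1.365],.07)
o=[]
for n,r in(("top",(205,170,60,75)),("scene",(320,155,60,75))):
    im=capture(n);np.save(f"pics/{sys.argv[1]}_{n}.npy",im)
    F=8;x,y,w,h=r
    f=lambda P:np.round(((proj(n,P)-[x,y]+.5)*F-.5)*16).astype(np.int32)
    for ov in(0,1):
        c=np.clip(1.5*crop(im,*r,F),0,255).astype(np.uint8)
        if ov: cv2.polylines(c,[f(P)],False,(0,255,0),1,cv2.LINE_AA,4);cv2.polylines(c,[f(tag)],True,(255,0,0),1,cv2.LINE_AA,4)
        o.append(c)
cv2.imwrite(f"pics/{sys.argv[1]}.png",cv2.resize(np.hstack([o[1],o[2],o[3]]),(800,600*2//4+33)) if 0 else np.hstack([cv2.resize(o[1],(300,375)),o[3][:, :480]][:2]) if 0 else np.hstack([cv2.resize(v,(400,500)) for v in (o[1],o[3])]))
E
python3 f3.py q1
```

```text
clk 12.80 pos [0.5118 0.1503 0.103 ] yawY 11.7 F [-0.2  0.5 -0.6] w 0.109 j6 -0.15
[-0.0, 0.0019, -0.0012, -0.0004, -0.0006, 0.0016]
--
org [0.5176 0.1219 0.0867] tip [0.5138 0.1395 0.0567]
```

View pics/q1.png

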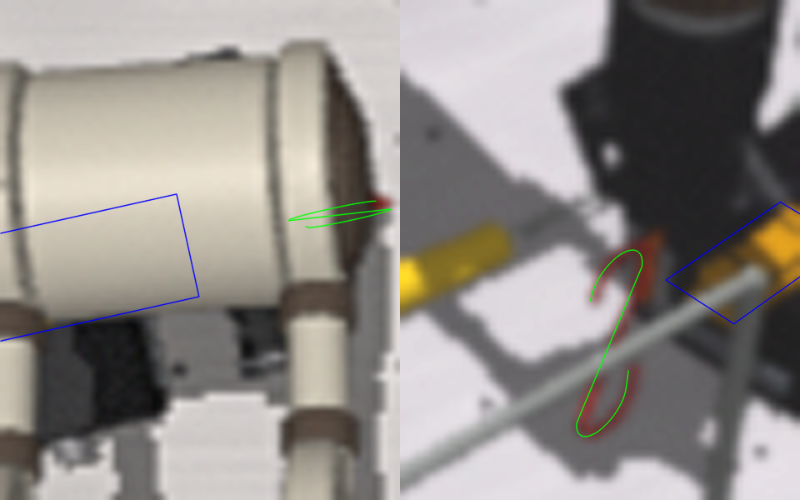

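```bash
cat > f4.py <<'E'
import sys
src=open("f3.py").read().split("o=[]")[0]; exec(src)
from fit import soft,iou
im=np.load(f"pics/{sys.argv[1]}_scene.npy")
from scipy.optimize import minimize
# hook: red mask vs polyline, pixel shift
m=soft(im,(0,90,50),(9,255,255),(340,185,36,50))
def line(d):
    k=np.zeros_like(m);cv2.polylines(k,[toS(proj("scene",P)+d)],False,1,11,cv2.LINE_8,4);return k
g=[(iou(m,line(np.array([a,b]))),a,b) for a in np.arange(-3,3.1,.25) for b in np.arange(-3,3.1,.25)]
print("hook shift",sorted(g)[:3], m.sum()/S/S)
y=soft(im,(10,110,60),(35,255,255),(355,170,60,50))
print("yellow bbox",[ (v.min()/S,v.max()/S) for v in np.nonzero(y)[::-1]],y.sum()/S/S)
tp=proj("scene",tag);print(tp.round(1))
def ft(d):
    k=np.zeros_like(y);cv2.fillConvexPoly(k,toS(tp+d),1,cv2.LINE_8,4);return k
# only the outer half of the tag (hole end) matters; penalise yellow outside and non-yellow inside
g=[(iou(y,ft(np.array([a,b]))),a,b) for a in np.arange(-3,3.1,.25) for b in np.arange(-3,3.1,.25)]
print("tag shift",sorted(g)[:3])
J=(proj("scene",org+.001*hx)-proj("scene",org))[0];print("px per mm hook x",J,"hook z",(proj("scene",org+.001*hz)-proj("scene",org))[0],"hook y",(proj("scene",org+.001*hy)-proj("scene",org))[0])
c=im[190:215,355:400,::-1];big=cv2.resize(np.clip(1.8*c,0,255).astype(np.uint8),None,fx=16,fy=16,interpolation=cv2.INTER_CUBIC)
cv2.polylines(big,[np.round((((tp-[355,190])+.5)*16-.5)*16).astype(np.int32)],True,(255,0,0),1,cv2.LINE_AA,4)
cv2.imwrite("pics/q2.png",big)
E
python3 f4.py q1
```

```text
clk 12.90 pos [0.5129 0.1506 0.1042] yawY 11.7 F [0.9 0.5 0. ] w 0.112 j6 -0.15
[0.0012, 0.0008, -0.0011, -0.0003, -0.0004, 0.0007]
--
org [0.5187 0.1222 0.0879] tip [0.515  0.1399 0.0579]
hook shift [(np.float64(0.6960576515472658), np.float64(1.0), np.float64(-0.75)), (np.float64(0.6970902239899519), np.float64(1.0), np.float64(-0.5)), (np.float64(0.6987246498013799), np.float64(1.0), np.float64(-1.0))] 50.77777777777778
yellow bbox [(np.float64(358.5), np.float64(387.3333333333333)), (np.float64(185.5), np.float64(202.33333333333334))] 136.44444444444443
[[369.6 203.1]
 [359.4 196.5]
 [376.5 184.8]
 [386.7 190.9]]
tag shift [(np.float64(0.42769809546202675), np.float64(1.75), np.float64(0.0)), (np.float64(0.42929352298107437), np.float64(2.5), np.float64(-0.5)), (np.float64(0.42966271007168877), np.float64(2.0), np.float64(0.0))]
px per mm hook x [ 0.20984528 -0.14503429] hook z [ 0.02747308 -0.22882829] hook y [-0.23326994 -0.15767106]
```

View pics/q2.png

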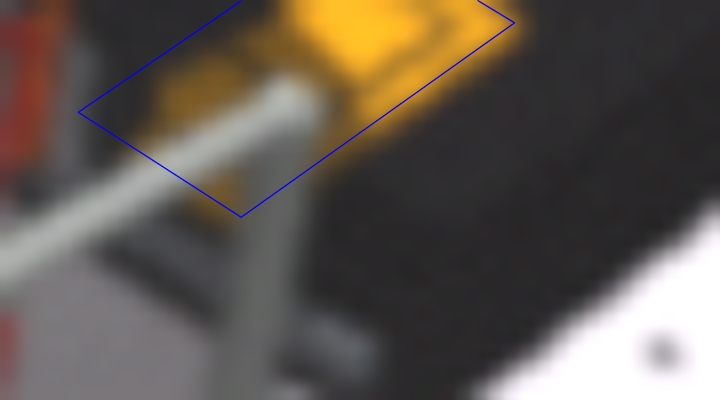

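```bash
python3 - <<'E'
from plan import *
by=np.radians(101.8)
plan(([.5018,.2106,.102],by-np.pi/2))
E
```

```text
clk 12.90 pos [0.5129 0.1506 0.1042] yawY 11.7 F [0.9 0.5 0. ] w 0.112 j6 -0.15
[0.0023, 0.0014, -0.061, -0.0003, -0.0004, 0.0007]
--
```

Request:
step_arm:
  targets:
    - [0.0023,0.0014,-0.02,0,0,0.0007]
    - [0.0023,0.0014,-0.04,0,0,0.0007]
    - [0.0023,0.0014,-0.055,0,0,0.0007]
    - [0.0023,0.0014,-0.06,0,0,0.0007]
    - [0.0023,0.0014,-0.06,0,0,0.0007]

```text
clock: 13.4
position: [0.5023, 0.2101, 0.1027]
ee_rot: [0.446, 0.549, -0.445, 0.549]
force: [0.4, -0.4, -1.3]
width: 0.107
```

Request:
step_arm:
  targets:
    - [0,0,0,0,0,0]
    - [0,0,0,0,0,0]

```text
clock: 13.6
position: [0.5027, 0.2096, 0.1029]
ee_rot: [0.447, 0.549, -0.445, 0.549]
force: [0.1, -1.0, -0.6]
width: 0.109
```

```bash
python3 - <<'E'
from plan import *
by=np.radians(101.8)
plan(([.5018,.2106,.102],by-np.pi/2))
E
```

```text
clk 13.60 pos [0.5027 0.2096 0.1029] yawY 11.8 F [ 0.1 -1.  -0.6] w 0.109 j6 -0.03
[0.0009, -0.0006, -0.0012, -0.0001, -0.0003, -0.0005]
--
```

Request:
step_arm:
  targets:
    - [0.0005,-0.0006,-0.001,0,0,0]
    - [-0.005,-0.0006,-0.001,0,0,0]
    - [-0.012,-0.0006,-0.001,0,0,0]
    - [-0.022,-0.0006,-0.001,0,0,0]
    - [-0.024,-0.0006,-0.001,0,0,0]

```text
clock: 14.1
position: [0.5031, 0.2106, 0.129]
ee_rot: [0.448, 0.548, -0.445, 0.55]
force: [0.8, 0.2, -0.0]
width: 0.11
```

```bash
python3 - <<'E'
from plan import *
by=np.radians(101.8)
plan(([.5018,.2106,.127],by-np.pi/2))
a=capture("top");b=capture("scene");np.save("pics/q3s.npy",b)
cv2.imwrite("pics/q3.png",np.clip(1.8*crop(b,340,170,60,50,13),0,255).astype(np.uint8))
E
```

```text
clk 14.10 pos [0.5031 0.2106 0.129 ] yawY 11.8 F [ 0.8  0.2 -0. ] w 0.110 j6 -0.03
[0.002, -0.0013, -0.0003, -0.0001, -0.0002, -0.0016]
--
```

View pics/q3.png

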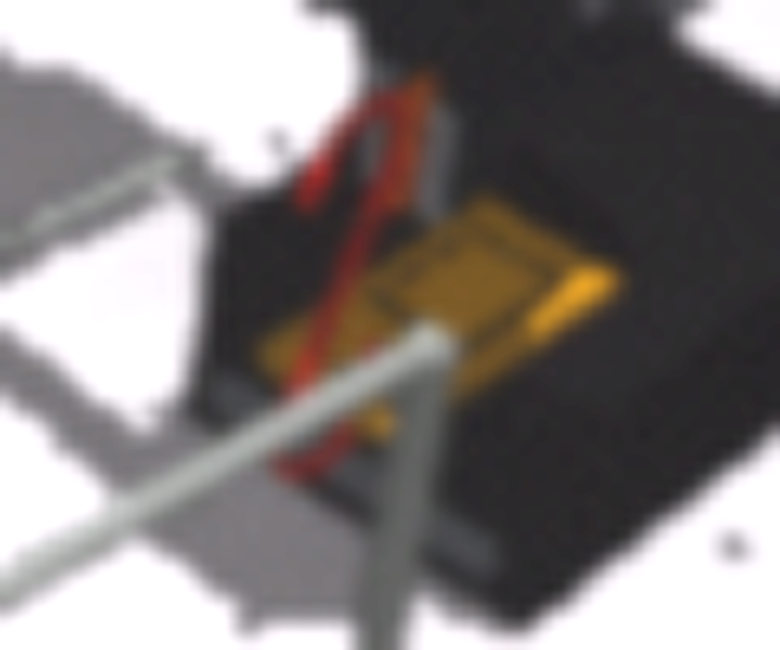

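Request:
step_arm:
  targets:
    - [-0.007,-0.0006,-0.0013,0,0,0]
    - [-0.0127,-0.0006,-0.0053,0,0,0]
    - [-0.0166,-0.0006,-0.011,0,0,0]
    - [-0.0185,-0.0006,-0.018,0,0,0]
    - [-0.0195,-0.0006,-0.018,0,0,0]

```text
clock: 14.7
position: [0.4979, 0.2291, 0.1477]
ee_rot: [0.447, 0.548, -0.444, 0.549]
force: [0.1, 0.1, -0.6]
width: 0.108
```

Request:
step_arm:
  targets:
    - [-0.01,0,0,0,0,0]
    - [-0.02,0,0.0,0,0,0]
    - [-0.032,0,0.005,0,0,0]
    - [-0.045,0,0.01,0,0,0]
    - [-0.06,0,0.015,0,0,0]

```text
clock: 15.2
position: [0.501, 0.2136, 0.209]
ee_rot: [0.447, 0.548, -0.444, 0.549]
force: [0.3, 0.2, -0.1]
width: 0.11
```

Request:
step_arm:
  targets:
    - [-0.012,0,0.007,0,0,0]
    - [-0.024,0,0.015,0,0,0]
    - [-0.036,0,0.025,0,0,0]
    - [-0.048,0,0.035,0,0,0]
    - [-0.06,0,0.045,0,0,0]

```text
clock: 15.7
position: [0.5101, 0.1685, 0.2698]
ee_rot: [0.447, 0.548, -0.445, 0.549]
force: [-0.7, -0.2, -0.7]
width: 0.11
```

Request:
step_arm:
  targets:
    - [-0.01,0,0.01,0,0,0]
    - [-0.02,0,0.02,0,0,0]
    - [-0.03,0,0.03,0,0,0]
    - [-0.03,0,0.035,0,0,0]
    - [-0.03,0,0.035,0,0,0]

```text
clock: 16.2
position: [0.5173, 0.1335, 0.2997]
ee_rot: [0.447, 0.548, -0.445, 0.549]
force: [-0.6, 0.7, -1.0]
width: 0.109
```

```bash
python3 - <<'E'
from plan import *
ry=.115; X=np.array([np.cos(ry),np.sin(ry)]) # rail x
m=np.array([.6618,-.0545]); hx=-X
def tcp(bx,bz): # bar at (bx,bz) in hook frame [m]
    o=m-hx*bx; t=o+hx*.029; return [*t,.24-bz+.0163]
print("approach",tcp(-.06,.024),"in",tcp(-.003,.024),"hung",tcp(0,.0515))
s,p,q=cur()
yaw=np.pi+ry-np.pi/2
plan((tcp(-.12,.0),yaw))
b=capture("scene");np.save("pics/q4s.npy",b)
for n in["q4s"]:
    from fit import soft,S
    y=soft(b,(10,110,50),(35,255,255),(300,120,110,110));v=np.nonzero(y);print("yellow",[(k.min()/S,k.max()/S,k.mean()/S) for k in v[::-1]],y.sum()/36)
    y=soft(b,(0,90,50),(9,255,255),(300,100,110,110));v=np.nonzero(y);print("red",[(k.min()/S,k.max()/S,k.mean()/S) for k in v[::-1]],y.sum()/36)
hxn=-q.as_matrix()[:,2];seat=p-.029*hxn-[0,0,.0163+.058];print("seat px",proj("scene",seat),"seat-50mm",proj("scene",seat-[0,0,.05]))
E
```

```text
approach [np.float64(0.5733878641960348), np.float64(-0.06471245526703608), 0.2323] in [np.float64(0.6300113669019451), np.float64(-0.05817189402859724), 0.2323] hung [np.float64(0.6329915512548878), np.float64(-0.05782765396341625), 0.2048]
clk 16.20 pos [0.5173 0.1335 0.2997] yawY 11.8 F [-0.6  0.7 -1. ] w 0.109 j6 -0.18
[0.0215, -0.0227, 0.1, -0.2357, 0.0003, -0.0006]
[0.0216, -0.0842, 0.0586, -0.2357, 0.0003, -0.0006]
--
yellow [(np.float64(311.8333333333333), np.float64(357.8333333333333), np.float64(340.30704488778053)), (np.float64(170.16666666666666), np.float64(204.0), np.float64(190.05064884086082))] 401.0
red [(np.float64(348.1666666666667), np.float64(362.3333333333333), np.float64(356.14200426439237)), (np.float64(139.16666666666666), np.float64(176.0), np.float64(154.16027007818053))] 65.13888888888889
seat px [[351.42801688 174.7914838 ]] seat-50mm [[349.97671549 187.86663532]]
```

```bash
python3 - <<'E'
from plan import *
from fit import soft,S
b=np.load("pics/q4s.npy")
for r in((338,168,24,36),):
    y=soft(b,(10,90,40),(35,255,255),r);v=np.nonzero(y);print("yellow",[(k.min()/S,k.max()/S,k.mean()/S) for k in v[::-1]],y.sum()/36)
ry=.115;Y=np.array([-np.sin(ry),np.cos(ry),0]);m=np.array([.6618,-.0545,.24])
print("pred ends scene",proj("scene",[m+.144*Y,m-.144*Y]).round(1),"obs ~ (372.9,195.9) (288.4,243.6)")
# bar centre rows at given columns, brightness profile in scene0
s=np.load("pics/scene0.npy").astype(float).mean(2)
for c in (300,310,320,330,340,350):
    d=m+np.outer(np.linspace(-.144,.144,200),Y);P=proj("scene",d);row=np.interp(c,P[:,0],P[:,1])
    print(c,round(row,1),s[int(row)-6:int(row)+7,c].round(0).astype(int).tolist())
t=np.load("pics/top0.npy").astype(float).mean(2)
for c in (280,300,320,340,360):
    P=proj("top",d);i=np.argsort(P[:,0]);row=np.interp(c,P[i,0],P[i,1])
    print("top",c,round(row,1),int(row)-5,t[int(row)-5:int(row)+6,c].round(0).astype(int).tolist())
E
```

```text
yellow [(np.float64(347.0), np.float64(358.0), np.float64(352.967224067499)), (np.float64(169.33333333333334), np.float64(200.16666666666666), np.float64(185.49318520215323))] 242.52777777777777
pred ends scene [[373.9 196.8]
 [286.6 246.7]] obs ~ (372.9,195.9) (288.4,243.6)
300 239.0 [110, 102, 97, 102, 102, 93, 93, 124, 142, 147, 148, 148, 149]
310 233.3 [75, 88, 94, 100, 103, 96, 83, 84, 79, 91, 130, 145, 146]
320 227.6 [147, 148, 142, 118, 105, 99, 88, 87, 94, 95, 93, 90, 86]
330 221.9 [150, 150, 148, 140, 120, 105, 95, 106, 128, 142, 146, 148, 146]
340 216.2 [148, 149, 141, 129, 111, 95, 95, 126, 145, 149, 149, 149, 148]
350 210.5 [145, 146, 142, 128, 114, 100, 95, 115, 138, 146, 148, 148, 148]
top 280 146.1 141 [138, 136, 135, 131, 107, 113, 91, 100, 136, 138, 134]
top 300 143.6 138 [136, 136, 138, 131, 105, 99, 109, 89, 135, 136, 132]
top 320 141.0 136 [138, 138, 139, 136, 104, 121, 88, 101, 136, 138, 137]
top 340 138.5 133 [138, 140, 141, 137, 102, 96, 93, 94, 140, 138, 136]
top 360 135.9 130 [136, 136, 137, 139, 135, 103, 121, 89, 110, 125, 126]
```

Request:
step_arm:
  targets:
    - [0.02,-0.0227,0.1,-0.2357,0,0]
    - [0.02,-0.0227,0.1,-0.2357,0,0]
    - [0.02,-0.0227,0.1,-0.2357,0,0]
    - [0.02,-0.0227,0.1,-0.2357,0,0]
    - [0.02,-0.0227,0.1,-0.2357,0,0]

```text
clock: 16.75
position: [0.5146, 0.0312, 0.2779]
ee_rot: [0.224, 0.671, -0.222, 0.671]
force: [-0.5, 0.4, -1.6]
width: 0.106
```

Request:
step_arm:
  targets:
    - [0.0216,-0.0842,0.0586,-0.2357,0,0]
    - [0.0216,-0.0842,0.0586,-0.2357,0,0]
    - [0.0216,-0.0842,0.0586,-0.2357,0,0]
    - [0.0216,-0.0842,0.0586,-0.2357,0,0]
    - [0.0216,-0.0842,0.0586,-0.2357,0,0]

```text
clock: 17.25
position: [0.5106, -0.0713, 0.2549]
ee_rot: [-0.026, 0.707, 0.029, 0.706]
force: [-0.5, -0.4, -0.4]
width: 0.11
```

```bash
cat > rail.py <<'E'
from plan import *
ry=.115; X=np.array([np.cos(ry),np.sin(ry)]);m=np.array([.658,-.0545]);hx=-X;yaw=np.pi+ry-np.pi/2
def tcp(bx,bz): return [*(m-hx*bx+hx*.029),.24-bz+.0163]
def where():
    s,p,q=cur();o=p-np.array([*hx,0])*.029-[0,0,.0163];d=np.array([*m,.24])-o;print("bar in hook frame",(d[:2]@hx).round(4),d[2].round(4))
E
python3 - <<'E'
from rail import *
where();plan((tcp(-.05,.023),yaw),(tcp(-.004,.023),yaw),(tcp(-.001,.0535),yaw))
E
```

```text
bar in hook frame -0.1193 0.0014
clk 17.25 pos [ 0.5106 -0.0713  0.2549] yawY 94.5 F [-0.5 -0.4 -0.4] w 0.110 j6 -2.02
[0.0215, 0.0023, 0.0693, -0.0119, -0.0004, -0.0012]
--
[0.0, -0.0, 0.046, 0.0, 0.0, 0.0]
--
[0.0305, 0.0, 0.003, 0.0, 0.0, 0.0]
--
```

Request:
step_arm:
  targets:
    - [0.01,0.001,0.02,-0.0119,0,0]
    - [0.0215,0.0023,0.04,-0.0119,0,0]
    - [0.0215,0.0023,0.06,-0.0119,0,0]
    - [0.0215,0.0023,0.069,-0.0119,0,-0.0012]
    - [0.0215,0.0023,0.069,-0.0119,0,-0.0012]

```text
clock: 17.75
position: [0.5795, -0.0631, 0.2328]
ee_rot: [-0.041, 0.707, 0.041, 0.705]
force: [-0.6, -0.5, -0.5]
width: 0.104
```

Request:
step_arm:
  targets:
    - [0,0,0,0,0,0]
    - [0,0,0,0,0,0]
    - [0,0,0,0,0,0]

```text
clock: 18.05
position: [0.5791, -0.0631, 0.233]
ee_rot: [-0.041, 0.707, 0.041, 0.705]
force: [0.4, 0.5, -1.8]
width: 0.107
```

```bash
cat > sc.py <<'E'
from rail import *
import sys
where();plan((tcp(-.004,.023),yaw),(tcp(-.001,.0535),yaw))
b=capture("scene");np.save("pics/r.npy",b)
# hook pixel shift against prediction, bar pixel offset against prediction
from fit import soft,iou,toS,S
s,p,q=cur();A=np.linspace(0,np.pi,25)
W=np.r_[[[18,0,-28]],np.c_[18*np.cos(A),0*A,-40-18*np.sin(A)],np.c_[18*np.cos(A),0*A,40+18*np.sin(A)]]/1e3
h3=np.array([*hx,0]);P=p-.029*h3-[0,0,.0163]+np.c_[W[:,0]]*h3+np.c_[W[:,2]]*[0,0,1]
c=proj("scene",P).mean(0).astype(int);k=soft(b,(0,90,50),(9,255,255),(c[0]-25,c[1]-30,50,60))
def line(d):
    z=np.zeros_like(k);cv2.polylines(z,[toS(proj("scene",P)+d)],False,1,11,cv2.LINE_8,4);return z
print(sorted([(round(iou(k,line(np.array([x,y]))),3),x,y) for x in np.arange(-3,3.1,.5) for y in np.arange(-3,3.1,.5)])[:4])
big=np.clip(1.6*crop(b,c[0]-30,c[1]-30,60,60,10),0,255).astype(np.uint8)
f=lambda P:np.round((((proj("scene",P)-[c[0]-30,c[1]-30])+.5)*10-.5)*16).astype(np.int32)
cv2.imwrite("pics/r.png",big)
E
python3 sc.py
```

```text
bar in hook frame -0.0504 0.0233
clk 18.05 pos [ 0.5791 -0.0631  0.233 ] yawY 96.6 F [ 0.4  0.5 -1.8] w 0.107 j6 -2.00
[-0.0003, -0.0005, 0.0464, 0.0003, -0.0006, -0.0001]
--
[0.0305, 0.0, 0.003, -0.0, 0.0, -0.0]
--
[(np.float64(0.625), np.float64(0.0), np.float64(-0.5)), (np.float64(0.626), np.float64(0.0), np.float64(-1.0)), (np.float64(0.639), np.float64(0.5), np.float64(-0.5)), (np.float64(0.646), np.float64(0.5), np.float64(0.0))]
```

View pics/r.png

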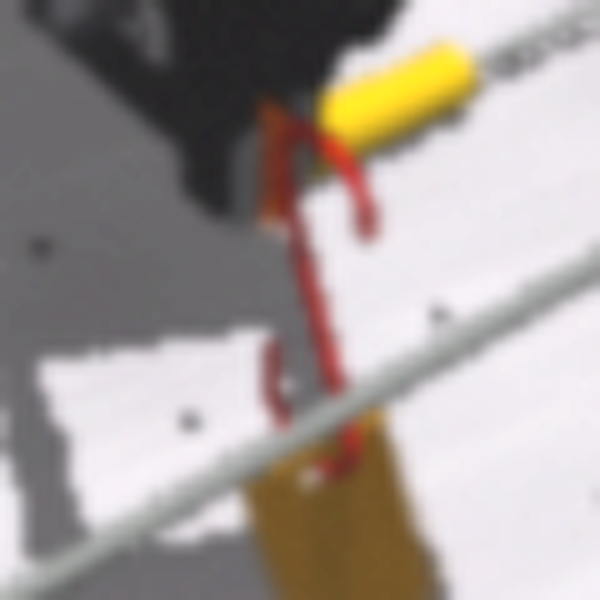

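Request:
step_arm:
  targets:
    - [0,0,0.012,0,0,0]
    - [0,0,0.024,0,0,0]
    - [0,0,0.036,0,0,0]
    - [0,0,0.046,0,0,0]
    - [0,0,0.047,0,0,0]

```text
clock: 18.6
position: [0.6263, -0.0578, 0.233]
ee_rot: [-0.041, 0.706, 0.041, 0.705]
force: [-0.2, -0.0, -0.6]
width: 0.109
```

Request:
step_arm:
  targets:
    - [0,0,0,0,0,0]
    - [0,0,0,0,0,0]

```text
clock: 18.8
position: [0.6258, -0.0579, 0.233]
ee_rot: [-0.041, 0.707, 0.041, 0.705]
force: [-0.2, 0.6, -0.7]
width: 0.107
```

```bash
python3 - <<'E'
from rail import *
where();plan((tcp(-.001,.0485),yaw),(tcp(0,.0525),yaw))
E
```

```text
bar in hook frame -0.0033 0.0233
clk 18.80 pos [ 0.6258 -0.0579  0.233 ] yawY 96.6 F [-0.2  0.6 -0.7] w 0.107 j6 -1.97
[0.0252, -0.0003, 0.0024, 0.0003, -0.0006, 0.0]
--
[0.004, -0.0, 0.001, 0.0, -0.0, 0.0]
--
```

Request:
step_arm:
  targets:
    - [0.006,0,0,0,0,0]
    - [0.012,0,0.001,0,0,0]
    - [0.018,0,0.002,0,0,0]
    - [0.024,0,0.0024,0,0,0]
    - [0.025,0,0.0024,0,0,0]

```text
clock: 19.3
position: [0.6275, -0.0575, 0.2065]
ee_rot: [-0.041, 0.707, 0.041, 0.704]
force: [-0.3, 0.5, -1.3]
width: 0.11
```

Request:
step_arm:
  targets:
    - [0.001,0,0,0,0,0]
    - [0.002,0,0,0,0,0]
    - [0.002,0,0,0,0,0]

```text
clock: 19.6
position: [0.6278, -0.0575, 0.2052]
ee_rot: [-0.041, 0.707, 0.041, 0.705]
force: [-0.2, 0.2, 1.7]
width: 0.113
```

Request:
step_arm:
  targets:
    - [0.001,0,0,0,0,0]
    - [0.0015,0,0,0,0,0]
    - [0.0015,0,0,0,0,0]

```text
clock: 19.9
position: [0.6282, -0.0576, 0.2048]
ee_rot: [-0.041, 0.707, 0.041, 0.705]
force: [-2.4, 0.6, 5.6]
width: 0.108
```

```bash
python3 - <<'E'
from rail import *
where();plan((tcp(0,.0525),yaw))
E
```

```text
bar in hook frame -0.001 0.0515
clk 19.90 pos [ 0.6282 -0.0576  0.2048] yawY 96.7 F [-2.4  0.6  5.6] w 0.108 j6 -1.97
[0.001, -0.0003, 0.001, 0.0003, -0.0006, 0.0]
--
```

Request:
step_arm:
  targets:
    - [-0.0005,0,0,0,0,0]
    - [-0.0005,0,0,0,0,0]
    - [-0.0005,0,0,0,0,0]

```text
clock: 20.2
position: [0.6283, -0.0576, 0.2051]
ee_rot: [-0.041, 0.706, 0.041, 0.705]
force: [-0.2, -0.2, -0.2]
width: 0.109
```

Request:
step_arm:
  targets:
    - [0,0,0,0,0,0]
    - [0,0,0,0,0,0]
    - [0,0,0,0,0,0]
    - [0,0,0,0,0,0]
    - [0,0,0,0,0,0]
  fingers: -0.4

```text
clock: 20.7
position: [0.6283, -0.0576, 0.2051]
ee_rot: [-0.041, 0.706, 0.041, 0.705]
force: [0.5, -0.4, 0.3]
width: 0.302
```

Request:
step_arm:
  targets:
    - [0,0,-0.015,0,0,0]
    - [0,0,-0.04,0,0,0]
    - [0,0,-0.07,0,0,0]
    - [0,0,-0.1,0,0,0]
    - [0,0,-0.12,0,0,0]

```text
clock: 21.2
position: [0.5074, -0.0715, 0.2052]
ee_rot: [-0.041, 0.707, 0.041, 0.705]
force: [0.2, -0.0, -0.3]
width: 0.298
```

```bash
cat > last.py <<'E'
from plan import *
from fit import soft,S
import sys
s,p,q=cur();print(s["clock"],p.round(3),np.round(s["force"],1),s["width"].round(3) if hasattr(s["width"],"round") else s["width"])
b=capture("scene");np.save("pics/last.npy",b)
for nm,lo,hi in(("red/orange",(0,90,50),(9,255,255)),("yellow",(11,90,40),(35,255,255))):
    k=soft(b,lo,hi,(275,165,75,100));n,l,st,ce=cv2.connectedComponentsWithStats(k)
    print(nm,[((st[i][:4]/S).round(1).tolist(),(ce[i]/S).round(2).tolist(),round(st[i][4]/36)) for i in range(1,n) if st[i][4]>36*4])
o=np.array([.658,-.0545,.24-.0515]);h=-np.array([np.cos(.115),np.sin(.115),0])
for nm,x,z in(("crown",0,58),("freeend",-18,40),("grip",29,34),("tip",18,-30),("seat",0,-58)):print(nm,proj("scene",o+h*x/1e3+[0,0,z/1e3]).round(1))
print("tagbottom",proj("scene",o+[0,0,-.058-.08]).round(1))
E
python3 last.py
```

```text
21.2 [ 0.507 -0.072  0.205] [ 0.2 -0.  -0.3] 0.2984137748569174
red/orange [([321.7, 210.7, 16.8, 12.3], [327.98, 217.18], 64), ([328.3, 222.8, 3.3, 2.7], [330.09, 224.1], 5), ([336.3, 240.7, 4.7, 9.0], [338.88, 245.87], 20)]
yellow [([311.7, 188.5, 25.2, 15.8], [323.97, 196.28], 179), ([329.5, 241.0, 14.5, 24.0], [336.79, 255.16], 227)]
crown [[332.6 217.2]]
freeend [[337.  226.3]]
grip [[324.8 217.6]]
tip [[326.5 236.8]]
seat [[330.3 247.8]]
tagbottom [[328.9 266.2]]
```

Request:
step_arm:
  targets:
    - [-0.03,0,-0.02,0,0,0]
    - [-0.06,0,-0.04,0,0,0]
    - [-0.08,0,-0.05,0,0,0]
    - [-0.08,0,-0.05,0,0,0]
    - [-0.08,0,-0.05,0,0,0]

```text
clock: 21.75
position: [0.4568, -0.0773, 0.2852]
ee_rot: [-0.041, 0.707, 0.041, 0.705]
force: [0.4, 0.6, -0.7]
width: 0.299
```

Request:
step_arm:
  targets:
    - [0,0,0,0,0,0]
    - [0,0,0,0,0,0]
    - [0,0,0,0,0,0]
    - [0,0,0,0,0,0]
    - [0,0,0,0,0,0]

```text
clock: 22.25
position: [0.4568, -0.0773, 0.2849]
ee_rot: [-0.041, 0.707, 0.041, 0.705]
force: [-0.5, 0.1, 0.7]
width: 0.301
```

Request:
step_arm:
  targets:
    - [0,0,0,0,0,0]
    - [0,0,0,0,0,0]
    - [0,0,0,0,0,0]
    - [0,0,0,0,0,0]
    - [0,0,0,0,0,0]

```text
clock: 22.75
position: [0.4568, -0.0773, 0.2849]
ee_rot: [-0.041, 0.707, 0.041, 0.705]
force: [0.1, 0.0, -1.0]
width: 0.296
```

Request:
step_arm:
  targets:
    - [0,0,0,0,0,0]
    - [0,0,0,0,0,0]
    - [0,0,0,0,0,0]
    - [0,0,0,0,0,0]
    - [0,0,0,0,0,0]

```text
clock: 23.25
position: [0.4568, -0.0773, 0.2849]
ee_rot: [-0.041, 0.707, 0.041, 0.705]
force: [0.0, 0.3, -0.3]
width: 0.298
```

Request:
step_arm:
  targets:
    - [0,0,0,0,0,0]
    - [0,0,0,0,0,0]
    - [0,0,0,0,0,0]
    - [0,0,0,0,0,0]
    - [0,0,0,0,0,0]

```text
clock: 23.75
position: [0.4569, -0.0773, 0.2849]
ee_rot: [-0.041, 0.707, 0.041, 0.705]
force: [-0.3, 0.3, -0.6]
width: 0.302
```

```bash
cat > watch.py <<'E'
from h import *
from fit import soft,S
for i in range(12):
    b=capture("scene");c=robot.get_state()["clock"];r=[]
    for lo,hi,roi in(((0,90,50),(9,255,255),(315,205,35,60)),((11,90,40),(35,255,255),(320,228,35,45))):
        m=cv2.moments(soft(b,lo,hi,roi),True);r+=[m["m10"]/m["m00"]/S,m["m01"]/m["m00"]/S]
    print(round(c,2),np.round(r,2))
E
python3 watch.py; python3 last.py
```

```text
23.8 [330.36 225.53 331.84 258.89]
23.85 [330.37 225.61 331.72 258.88]
23.9 [330.26 225.54 331.63 258.92]
23.95 [330.22 225.46 331.7  258.87]
24.0 [330.21 225.75 331.8  258.85]
24.05 [330.15 225.65 332.12 258.6 ]
24.1 [330.15 225.39 332.59 258.32]
24.15 [330.27 225.02 332.81 258.26]
24.2 [330.23 224.95 332.99 258.17]
24.25 [330.3  225.1  333.07 258.12]
24.3 [330.34 225.08 333.04 258.12]
24.35 [330.34 224.87 333.   258.18]
24.35 [ 0.457 -0.077  0.285] [ 0.5 -0.1  0.5] 0.30048523121266796
red/orange [([322.7, 210.2, 15.8, 13.8], [328.48, 217.05], 68), ([328.5, 222.8, 3.0, 3.0], [330.12, 224.08], 5), ([333.5, 242.0, 5.0, 9.0], [336.29, 247.33], 22)]
yellow [([311.7, 188.5, 25.2, 15.8], [323.98, 196.27], 178), ([326.5, 242.8, 13.3, 22.2], [333.27, 256.02], 216)]
crown [[332.6 217.2]]
freeend [[337.  226.3]]
grip [[324.8 217.6]]
tip [[326.5 236.8]]
seat [[330.3 247.8]]
tagbottom [[328.9 266.2]]
```

Request:
step_arm:
  targets:
    - [0,0,0,0,0,0]
    - [0,0,0,0,0,0]
    - [0,0,0,0,0,0]
    - [0,0,0,0,0,0]
    - [0,0,0,0,0,0]

```text
clock: 24.9
position: [0.4568, -0.0773, 0.2849]
ee_rot: [-0.041, 0.707, 0.041, 0.705]
force: [0.5, -0.9, 0.2]
width: 0.305
```

Request:
step_arm:
  targets:
    - [0,0,0,0,0,0]
    - [0,0,0,0,0,0]
    - [0,0,0,0,0,0]
    - [0,0,0,0,0,0]
    - [0,0,0,0,0,0]

```text
clock: 25.4
position: [0.4568, -0.0773, 0.2849]
ee_rot: [-0.041, 0.707, 0.041, 0.705]
force: [0.0, 0.5, 0.2]
width: 0.299
```

Request:
step_arm:
  targets:
    - [0,0,0,0,0,0]
    - [0,0,0,0,0,0]
    - [0,0,0,0,0,0]
    - [0,0,0,0,0,0]
    - [0,0,0,0,0,0]

```text
clock: 25.9
position: [0.4568, -0.0773, 0.2849]
ee_rot: [-0.041, 0.707, 0.041, 0.705]
force: [-0.0, 0.1, 0.1]
width: 0.299
```

Request:
step_arm:
  targets:
    - [0,0,0,0,0,0]
    - [0,0,0,0,0,0]
    - [0,0,0,0,0,0]
    - [0,0,0,0,0,0]
    - [0,0,0,0,0,0]

```text
clock: 26.4
position: [0.4568, -0.0773, 0.2849]
ee_rot: [-0.041, 0.707, 0.041, 0.705]
force: [-1.1, -0.1, 0.5]
width: 0.303
```

Request:
step_arm:
  targets:
    - [0,0,0,0,0,0]
    - [0,0,0,0,0,0]
    - [0,0,0,0,0,0]
    - [0,0,0,0,0,0]
    - [0,0,0,0,0,0]

```text
clock: 26.9
position: [0.4568, -0.0773, 0.2849]
ee_rot: [-0.041, 0.707, 0.041, 0.705]
force: [0.4, -1.2, 0.8]
width: 0.3
```

Request:
step_arm:
  targets:
    - [0,0,0,0,0,0]
    - [0,0,0,0,0,0]
    - [0,0,0,0,0,0]
    - [0,0,0,0,0,0]
    - [0,0,0,0,0,0]

```text
clock: 27.4
position: [0.4568, -0.0773, 0.2849]
ee_rot: [-0.041, 0.707, 0.041, 0.705]
force: [-0.2, -1.0, 0.5]
width: 0.299
```

Request:
step_arm:
  targets:
    - [0,0,0,0,0,0]
    - [0,0,0,0,0,0]
    - [0,0,0,0,0,0]
    - [0,0,0,0,0,0]
    - [0,0,0,0,0,0]

```text
clock: 27.9
position: [0.4568, -0.0773, 0.2849]
ee_rot: [-0.041, 0.707, 0.041, 0.705]
force: [0.3, 0.3, 0.0]
width: 0.3
```

Request:
step_arm:
  targets:
    - [0,0,0,0,0,0]
    - [0,0,0,0,0,0]
    - [0,0,0,0,0,0]
    - [0,0,0,0,0,0]
    - [0,0,0,0,0,0]

```text
clock: 28.4
position: [0.4568, -0.0773, 0.2849]
ee_rot: [-0.041, 0.707, 0.041, 0.705]
force: [-0.9, 1.0, 0.1]
width: 0.299
```

Request:
step_arm:
  targets:
    - [0,0,0,0,0,0]
    - [0,0,0,0,0,0]
    - [0,0,0,0,0,0]
    - [0,0,0,0,0,0]
    - [0,0,0,0,0,0]

```text
clock: 28.9
position: [0.4568, -0.0773, 0.2849]
ee_rot: [-0.041, 0.707, 0.041, 0.705]
force: [-0.1, -0.5, 0.3]
width: 0.3
```

Request:
step_arm:
  targets:
    - [0,0,0,0,0,0]
    - [0,0,0,0,0,0]
    - [0,0,0,0,0,0]
    - [0,0,0,0,0,0]
    - [0,0,0,0,0,0]

```text
clock: 29.4
position: [0.4568, -0.0773, 0.2849]
ee_rot: [-0.041, 0.707, 0.041, 0.705]
force: [-0.1, 0.2, -0.1]
width: 0.298
```

```bash
sed -i 's/range(12)/range(20)/' watch.py; python3 watch.py
```

```text
29.45 [330.39 225.35 332.59 258.36]
29.5 [330.22 225.06 332.6  258.35]
29.55 [330.17 225.19 332.6  258.38]
29.6 [330.31 225.36 332.58 258.36]
29.65 [330.27 225.18 332.58 258.34]
29.7 [330.23 225.1  332.58 258.36]
29.75 [330.27 225.17 332.59 258.35]
29.8 [330.37 225.42 332.57 258.37]
29.85 [330.27 225.21 332.58 258.36]
29.9 [330.34 225.05 332.58 258.34]
29.95 [330.35 225.23 332.59 258.34]
30.0 [330.27 225.11 332.58 258.34]
30.05 [330.24 225.04 332.59 258.37]
30.1 [330.19 225.01 332.6  258.37]
30.15 [330.23 225.01 332.59 258.37]
30.2 [330.33 225.37 332.59 258.37]
30.25 [330.34 225.43 332.59 258.35]
30.3 [330.31 224.99 332.57 258.37]
30.35 [330.32 225.09 332.59 258.35]
30.4 [330.28 225.12 332.58 258.35]
```

At rest. Handing in.

```bash
python3 -c "
from cell import robot
print(robot.hand_in())"
```

```text
the job is handed in; nothing more can be done
None
```

I placed the tag on the driver box with its hole about 18 mm past the −y edge. I then took the hook from its holder, threaded it up through the hole, lifted the tag off and hung both on the rail. I let go, backed the arm away and handed in at about 30 s of the 72 s; hand-in gave no verdict.

**Last checks:**
- **At rest:** over the last second before hand-in the tag's image position moved less than 0.05 px. The hook's jittered by up to about 0.4 px with no drift.
- **Hung:** the wrist showed about 5.6 N upward at the expected bar height. With the gripper about 200 mm away, the hook and tag stay where the rail hang predicts. The hook leans slightly, grip side down.
- **Threading:** the picture taken during threading showed the tip through the hole. The one just before the rail showed the tag hanging in the lower bend.

**Disagreements and limits:**
- The top and scene cameras differed by 3–5 mm, and from the robot's own positions by about as much. I corrected for this at the tag and the rail.
- I used all 12 picture views before the hang, so the final state was checked by image numbers and forces only.
- I did not measure the bystanders afterwards. No move was planned close to them, and no unexpected force showed.

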